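# Build the keyed cam pack on the inclined fixture

## Task

Build up the cam pack on the inclined arbor of the green fixture: turn the dark cam until the flat in its bore meets the flat of the arbor and slide it down fully home on the shoulder, then key the brass collar on in the same way until it sits flat on the cam. Both go on hub side up. Then swing the yellow keeper fully closed across the end of the arbor, and leave the tools and parts that lie around undisturbed.

Things in the scene. Friction and masses are not known exactly. Their poses are not given: they have to be found in the camera images.
- arbor: Steel D-section arbor of the fixed green fixture, leaning 30 deg from vertical to the fixture's front (towards the robot). Origin: on its axis at the face of its shoulder (42 mm wide, 70 mm above the bench), where the cam sits. z: along the arbor to its free end; x: uphill, square to the arbor's flat, which looks to +x; y: level. Diameter 22 mm, flat 7 mm from the axis.
- arbor_end (a point): Middle of the arbor's free end, 40 mm up its z from the shoulder; the last 6 mm taper by 2 mm all round. The steel plate that carries the arbor lies 6 mm below the shoulder and reaches 42 mm downhill, 62 mm uphill and 48 mm to each side of the axis. Left of the fixture stands a blue crate about 0.15 m high, and behind it a white tray up to 0.25 m: carry things over or round them.
- cam: Dark steel cam, loose, flat on the bench, hub up. Origin: bore axis at the underside; z up; 22 mm high; 0.11-0.22 kg. Lower 10 mm: plate, radius 25 mm, one lobe out to 35 mm at -x. Upper 12 mm: hub, diameter 39 mm, with two flats 32 mm apart at +y and -y to grip. D-bore through it: diameter 24 mm, flat 8 mm from the axis at +x. Home: origin and axes match the arbor's (lobe downhill).
- collar: Brass collar, loose, flat on the bench, hub up. Origin: bore axis at the underside; z up; 22 mm high; 0.1-0.2 kg. Lower 8 mm: flange, diameter 47 mm, rim cut flat at +x, 17 mm from the axis. Upper 14 mm: hub, diameter 39 mm, with two flats 32 mm apart at +y and -y to grip. D-bore as the cam's, flat at +x. Home: axes match the arbor's, origin 22 mm up its z, on the cam's hub.
- keeper (a joint): Hinge of the yellow keeper arm, rad: 0 is fully closed (arm across the end of the arbor, at its stop); it grows to 2.0 as the arm swings away to the arbor's +y side (left). Its axis is parallel to the arbor's z. It stays where it is left; about 1 N at the knob moves it. It clears a correctly seated collar by 3 mm.
- keeper_knob (a point): Middle of the top of the black round knob near the keeper arm's free end: 14 mm in diameter, 24 mm high above the arm along the arbor's z, its top 77 mm up the arbor's z. 50 mm from the keeper's pivot axis.
- keeper_pivot (a point): Keeper's hinge axis at the arm's underside: 46 mm along x, 47 mm along z from the arbor's origin, on a 13 mm pillar. With the joint at q the knob is at x = 46 - 50 cos q, y = 50 sin q mm in the arbor's frame. The arm is 16 mm wide, 6 mm thick.
- marker: White marker pen with a blue cap, 131 mm, 16 mm thick, lying on the bench nearer the robot than the fixture. Not to be disturbed. Origin: centre of its underside.
- spanner: Open-ended spanner, 147 mm, 6 mm thick, lying in front of the fixture. Not to be disturbed. Origin: centre of its underside.
- caliper: Digital caliper, 223 x 72 x 10 mm, lying to the right of the parts. Not to be disturbed. Origin: centre of its underside.
- sleeve_a: Black sleeve standing on end, 21 mm in diameter, 76 mm high, beyond the parts. Not to be disturbed. Origin: centre of its underside.
- sleeve_b: Another such black sleeve, a little farther off. Not to be disturbed.
- holder_a: Gold nozzle holder, 122 mm long, 21 mm thick, lying behind the fixture. Not to be disturbed. Origin: centre of its underside.
Not all that is in view belongs to the job. Leave any white look-alike of the cam alone.

How it is judged:
By the outcome, as a careful person would: the job done as asked, in the order asked, and still so for the second after the job is handed in, with the robot touching nothing.
It also fails if it takes over 72 s, if anything falls off the work surface, if the arm or the gripper's body presses on something with over 40 N, if the wrist force passes 120 N, or if a joint passes its speed limit or range.

## Robot

A 6-joint arm with a two-finger parallel gripper is mounted at the origin on a cart in front of the work surface, level with it; the furniture and walls round the work are solid. World frame = base frame: x ahead of the robot, y to its left, z up, the work surface at z = 0. Lengths are in mm, angles in degrees, forces in N, time in s.
With the tool pointing down it reaches from about 350 to 850 mm from the base axis. Payload 8.1 kg.
Tool frame: the origin (TCP) lies at the very end of the fingers, on their centre line; the grasp point (between the pads) lies 19 mm behind it (r.grasp_offset is the distance from the TCP to the grasp point, in mm); z points along the fingers, y is the line along which they close (so a half turn about z gives the same grasp; the last joint's range is limited). The gripper opens to 85 mm and grips with 20 to 120 N. Pads are 22 mm wide; open, the fingers measure 114 mm over their backs; the gripper's body (76 mm by 85 mm) begins 54 mm behind the grasp point. The pads swing forward as they close: fully open they stand 13 mm farther back than shut.
Start: joints at [-74.507, 7.471, 85.268, -0, 87.261, -4.893], TCP at [209.024, -562.418, 231.292] pointing down, gripper open.
Joint ranges: [-169.43, 169.43], [-51.17, 129.36], [1.28, 143.12], [-76.62, 256.62], [0, 156.53], [-152.29, 152.29]. Speed limits (degrees/s): [136.94, 136.94, 159.86, 180, 180, 180].

## Interface

Orientations are given as [roll, pitch, yaw] about the fixed x, y, z axes, in that order (R = Rz(yaw) Ry(pitch) Rx(roll)).
In Python, from bench import r gives the robot as it stands.
- The arm moves only by the tool carry_out, never from a script. Its argument "commands" is a list of rows, each an object with "jaw": the finger opening in m, from 0 to 0.0854; "translation": the shift along the tool's x, y, z in m, a list of three; "spin": the turn about the tool's z in rad. A call has exactly 8 rows; each row shifts and turns the commanded pose from where the row before left it, along the tool's axes as they then stand; what a row does not reach is not made up. A row lasts 1/12 s, in which the tool goes at most 41.7 mm and 7.16 degrees, less where a joint would pass 70% of its speed; a pose out of reach is approached as far as the arm can. A call is refused whole if a number of a shift passes 0.0417 or a number of a turn 0.125, either way. A call with a gripper value outside its range is refused whole. The fingers move at their own pace and stop on an object; "squeeze" is the grip in N (left out, the last holds). Time passes only in rows, so rows that do not move let the fingers close, or fill a call up. It gives the time, the measured TCP pose, the force, the opening and the grip force at its end, in the units of the state.
- r.sense(): the state, without advancing time (a new reading comes with each control period).
- r.snapshot(name): name is "scene" or "top" or "wrist"; returns a dict with "pixels" (480x640x3 uint8, blue, green, red), "K" (3x3 intrinsics, pixels), "extrinsics" (4x4, takes a point from camera to world coordinates). Camera axes: x right, y down, z forward; pixel columns grow to the right and rows downward; lengths in mm; the calibration is good to about 2 mm. A picture is of the moment at which its call begins. There is no depth.
- r.hand_in(): hands the job in; it is judged then, once.
Trained networks look in a picture, given as the dict that the camera call returned (one of the last four; its "shot" number tells which), for a name from the list of things; names that differ only in an ending like _2 or _b are one class to them, and where a whole thing is asked for, a point or a joint stands for the part that bears it (a point fixed in the world has none). Each returns a list of dicts, best first, with "score" (0 to 1); they miss things now and then, are a little off and sometimes report something else, mostly with a low value. They report only what shows in the picture. A call takes as long as a camera call. They do not tell look-alikes from the thing itself.
- r.spot_in(picture, target): "xy" ([column, row] in pixels, amid what is visible of it).
- r.regions_of(picture, target): "pixels" (480x640 bool, what is visible of it) and "xy" ([column, row] in pixels, amid what is visible of it).
- r.landmark_of(picture, target): "xy" ([column, row] in pixels: a listed point, or the origin of a listed thing).
The state is a dict: "time": time; "joint_pos": joint angles; "qd": joint speeds; "joint_efforts": joint torques, N m; "tool_pos": TCP position; "tcp_rot": TCP orientation; "ft_force": force on the tool from outside, world axes, zero at the start; "wrist_torque": the same for the moment, N m; "finger_gap": finger opening in mm; "grip_force": force on a finger pad.
Only numpy, scipy, OpenCV 4.12 (cv2) and the standard library are available. Lean on these libraries where they do the work, as an engineer would, in place of code of your own. Each camera call takes 0.05 s, during which the arm holds its last target. There are 200 camera calls.

## Working session

There is one attempt and no reset: what is moved stays moved. The work goes in short steps, Python scripts to look and compute and a tool call to move; the robot and the scene stay as the last step left them, time stands still between calls to the robot, and variables do not carry over. Pictures are saved under pics/ and viewed, at most 10 in all, crops included, and the job is handed in when it is done.

Besides the shell and the picture viewer there is one more tool, called after "Request:" by a JSON object that holds its "fn" and its "kwargs". carry_out: Moves the arm, as the interface text tells. Its arguments: {"type":"object","properties":{"commands":{"type":"array","items":{"type":"object","properties":{"jaw":{"type":"number"},"translation":{"type":"array","items":{"type":"number"}},"spin":{"type":"number"}}}},"squeeze":{"type":"number"}},"required":["commands"]}

```bash
ls; mkdir -p pics; cat > h.py <<'E'
from bench import r
import numpy as np, cv2
def ray(p,xy):
    K=np.array(p["K"]);T=np.array(p["extrinsics"])
    d=T[:3,:3]@np.linalg.solve(K,[xy[0],xy[1],1.]);return T[:3,3],d/np.linalg.norm(d)
def atz(p,xy,z):
    o,d=ray(p,xy);return o+d*(z-o[2])/d[2]
def proj(p,X):
    T=np.linalg.inv(np.array(p["extrinsics"]));X=np.atleast_2d(X)
    c=X@T[:3,:3].T+T[:3,3];u=c@np.array(p["K"]).T;return u[:,:2]/u[:,2:]
def tri(rs):
    A=0;b=0
    for o,d in rs:
        M=np.eye(3)-np.outer(d,d);A=A+M;b=b+M@o
    X=np.linalg.solve(A,b);return X,[np.linalg.norm((np.eye(3)-np.outer(d,d))@(X-o)) for o,d in rs]
E
python3 - <<'E'
from h import *
np.set_printoptions(precision=1,suppress=True)
P={}
for n in("scene","top"):
    p=r.snapshot(n);P[n]=p;cv2.imwrite(f"pics/{n}0.png",p["pixels"])
    print(n,np.array(p["extrinsics"])[:3,3],np.array(p["extrinsics"])[:3,2],p["K"][0][0])
    for t in("arbor","arbor_end","keeper_knob","keeper_pivot","cam","collar"):
        for k in r.landmark_of(p,t)[:3]: print(t,np.array(k["xy"]),round(k["score"],2),atz(p,k["xy"],0)[:2])
print(r.sense())
E
```

```text
pics
scene [240.8 131.2 698. ] [ 0.4 -0.6 -0.7] 494.4922697464888
arbor [294.  309.4] 0.83 [ 583.7 -288.7]
arbor_end [304.  300.3] 0.83 [ 579.3 -314.6]
keeper_knob [260.3 281.7] 0.94 [ 674.2 -311.7]
keeper_pivot [287.3 273.8] 0.74 [ 641.2 -352.6]
cam [300.2 224.7] 0.75 [ 694.3 -478.9]
cam [343.5 268.3] 0.7 [ 555.5 -416.4]
collar [391.6 293.3] 0.78 [ 449.6 -405.8]
collar [275.7 258.3] 0.29 [ 683.6 -374.9]
top [ 504.8 -369.3 1367.4] [ 0. -0. -1.] 625.1516050621868
arbor [260.4 244.5] 0.55 [ 547.9 -244.7]
arbor [232.5 229.2] 0.36 [ 582.9 -184.4]
arbor_end [254.7 253.8] 0.81 [ 527.9 -231.8]
keeper_knob [231.5 230.6] 0.66 [ 579.9 -182.2]
keeper_pivot [258.1 232.2] 0.65 [ 574.9 -240.3]
cam [339.7 231.3] 0.7 [ 572.4 -418.9]
cam [362.7 176.3] 0.56 [ 692.1 -472.7]
collar [334.  290.1] 0.51 [ 444.3 -403.1]
collar [328.  190.2] 0.23 [ 663.4 -395.6]
collar [295.7 321.3] 0.15 [ 378.7 -317.9]
{'time': 0.7, 'joint_pos': array([-74.5,   7.5,  85.3,  -0. ,  87.3,  -4.9]), 'qd': array([-0. , -0. ,  0. , -0. , -0.1,  0. ]), 'joint_efforts': array([  0. , -56.9, -50.1,  -0. ,   0. ,  -0. ]), 'tool_pos': array([ 209. , -562.4,  231.3]), 'tcp_rot': array([180. ,   0. ,  20.4]), 'ft_force': array([-1. , -0.2,  0.4]), 'wrist_torque': array([ 0., -0., -0.]), 'grip_force': 0.0, 'finger_gap': 85.28284135451526}
```

View pics/scene0.png

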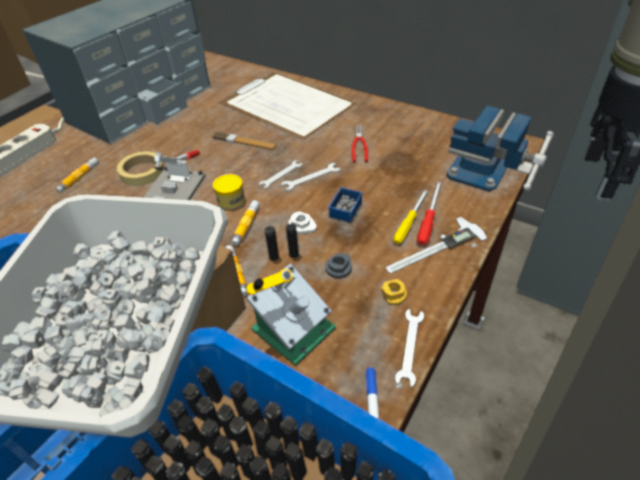

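View pics/top0.png

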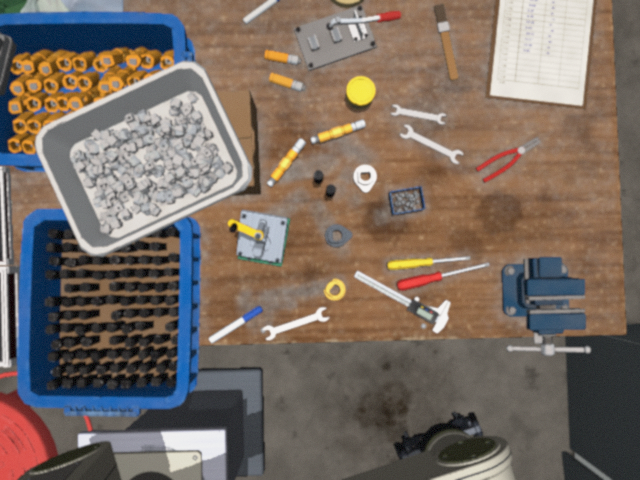

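Request:
{"fn": "carry_out", "kwargs": {"commands": [{"translation":[0.04,-0.005,-0.008]},{"translation":[0.04,-0.005,-0.008]},{"translation":[0.04,-0.005,-0.008]},{"translation":[0.04,-0.005,-0.008]},{"translation":[0.04,-0.005,-0.008]},{"translation":[0.04,-0.005,-0.008]},{"translation":[0.04,-0.005,-0.008]},{"translation":[0.04,-0.005,-0.008]}]}}

```text
invalid input
```

```bash
python3 - <<'E'
from h import *
np.set_printoptions(precision=1,suppress=True)
ps={n:r.snapshot(n) for n in("scene","top","wrist")}
np.save("w0.npy",ps,allow_pickle=True)
w=ps["wrist"];cv2.imwrite("pics/w0.png",w["pixels"])
print(r.sense()["tool_pos"],r.sense()["tcp_rot"],r.sense()["ft_force"])
print(np.array(w["extrinsics"]),w["K"][0])
for t in("arbor","arbor_end","keeper_knob","keeper_pivot","cam","collar"):
    L={}
    for n,p in ps.items():
        L[n]=[(np.array(k["xy"]),round(k["score"],2)) for k in r.landmark_of(p,t)[:3]]
    print(t,L)
    try:print(tri([ray(ps[n],L[n][0][0]) for n in L if L[n]]))
    except Exception as e:print(e)
E
```

```text
[ 209.  -562.4  231.3] [180.    0.   20.4] [-1.1  0.4 -0.3]
[[   0.3   -0.9   -0.3  280.7]
 [  -0.9   -0.3   -0.1 -535.8]
 [   0.     0.3   -1.   374.8]
 [   0.     0.     0.     1. ]] [355.5   0.  321.8]
arbor {'scene': [(array([294.5, 310.3]), 0.85)], 'top': [(array([259.5, 243.3]), 0.56)], 'wrist': []}
(array([ 549. , -248.5,   65.8]), [np.float64(0.8189641311305031), np.float64(0.8189641311306329)])
arbor_end {'scene': [], 'top': [(array([253.9, 249.6]), 0.64), (array([315.7, 179.7]), 0.52)], 'wrist': []}
(array([ 505.7, -365.6, 1331.2]), [np.float64(7.114300620701364e-14)])
keeper_knob {'scene': [(array([257.7, 279.4]), 0.65)], 'top': [(array([232.2, 230.8]), 0.56)], 'wrist': []}
(array([ 571.7, -205.7,  171.3]), [np.float64(2.080866390028024), np.float64(2.0808663900281354)])
keeper_pivot {'scene': [(array([285.7, 276.3]), 0.83), (array([302.7, 301.7]), 0.38)], 'top': [(array([258.7, 234.5]), 0.88)], 'wrist': []}
(array([ 563.5, -254.1,  134.3]), [np.float64(0.019134414035155988), np.float64(0.019134414035233045)])
cam {'scene': [(array([340. , 269.4]), 0.71), (array([303.1, 222.5]), 0.62), (array([283.4, 277.3]), 0.23)], 'top': [(array([365.3, 175.4]), 0.67), (array([338.9, 232.6]), 0.62)], 'wrist': []}
(array([ 671.5, -509.2, -147.4]), [np.float64(46.65456565081206), np.float64(46.65456565081184)])
collar {'scene': [(array([390.5, 292.8]), 0.61)], 'top': [(array([334.2, 287.8]), 0.67)], 'wrist': []}
(array([ 450.1, -403.3,    3.9]), [np.float64(0.6826919255731648), np.float64(0.6826919255730526)])
```

View pics/w0.png

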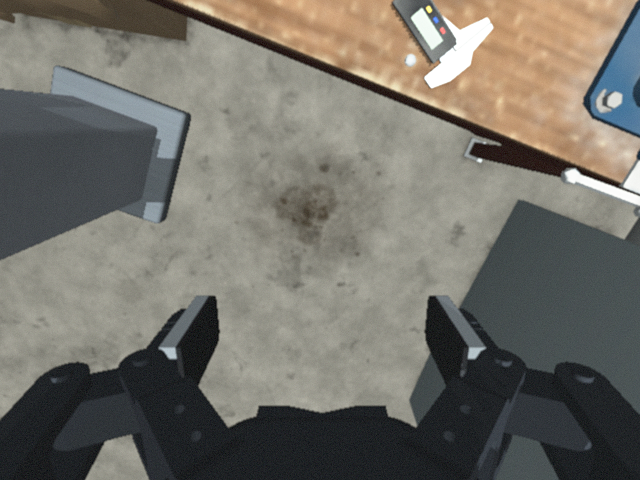

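Request:
{"fn": "carry_out", "kwargs": {"commands": [{"jaw":0.085,"spin":0,"translation":[0.04,-0.005,-0.008]},{"jaw":0.085,"spin":0,"translation":[0.04,-0.005,-0.008]},{"jaw":0.085,"spin":0,"translation":[0.04,-0.005,-0.008]},{"jaw":0.085,"spin":0,"translation":[0.04,-0.005,-0.008]},{"jaw":0.085,"spin":0,"translation":[0.04,-0.005,-0.008]},{"jaw":0.085,"spin":0,"translation":[0.04,-0.005,-0.008]},{"jaw":0.085,"spin":0,"translation":[0.04,-0.005,-0.008]},{"jaw":0.085,"spin":0,"translation":[0.04,-0.005,-0.008]}]}}

```text
time: 2.42
tool_pos: [496.6, -412.2, 295.8]
tcp_rot: [180.0, -0.0, 20.4]
ft_force: [-0.2, -0.9, 0.3]
finger_gap: 84.8
grip_force: 0.0
```

```bash
cat > look.py <<'E'
from h import *
import sys
np.set_printoptions(precision=1,suppress=True)
w=r.snapshot("wrist");np.save("w.npy",w,allow_pickle=True)
cv2.imwrite(sys.argv[1],w["pixels"])
s=r.sense();print(s["time"],s["tool_pos"],s["tcp_rot"],s["ft_force"],s["finger_gap"])
print(np.array(w["extrinsics"]))
for t in sys.argv[2:]:
    print(t,[(k["xy"],round(k["score"],2),atz(w,k["xy"],0)[:2]) for k in r.landmark_of(w,t)[:3]])
E
python3 look.py pics/w1.png cam collar arbor arbor_end keeper_knob keeper_pivot
```

```text
2.4667 [ 503.  -407.8  297.4] [179.9  -0.3  20.7] [-0.5  4.8  0.6] 85.32570378721664
[[   0.3   -0.9   -0.3  568.3]
 [  -0.9   -0.3   -0.1 -385.5]
 [   0.     0.3   -1.   439.3]
 [   0.     0.     0.     1. ]]
cam [([438.3, 41.5], 0.91, array([ 692. , -477.7])), ([339.1, 130.6], 0.63, array([ 565., -409.]))]
collar [([302.1, 222.0], 0.94, array([ 443.3, -405.4]))]
arbor [([185.4, 92.8], 0.94, array([ 542.3, -227.7]))]
arbor_end [([160.1, 106.8], 0.59, array([ 517.1, -203.7]))]
keeper_knob [([77.4, 19.0], 0.92, array([574.6, -99.2]))]
keeper_pivot [([163.0, 58.7], 0.86, array([ 568.5, -195.5]))]
```

View pics/w1.png

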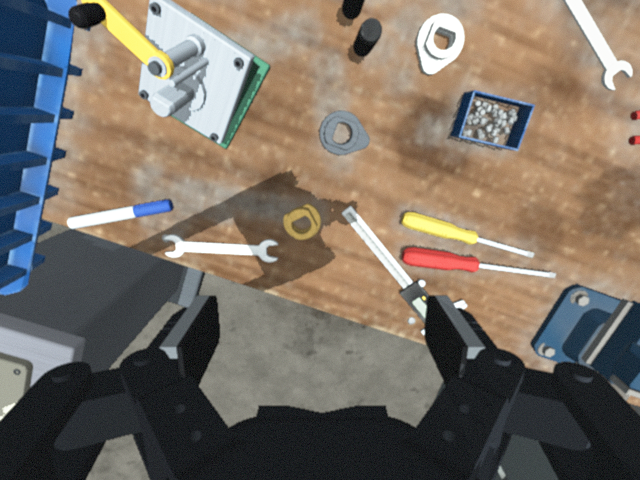

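Request:
{"fn": "carry_out", "kwargs": {"commands": [{"jaw":0.085,"spin":0,"translation":[0.0095,0.0044,0.0314]},{"jaw":0.085,"spin":0,"translation":[0.0095,0.0044,0.0314]},{"jaw":0.085,"spin":0,"translation":[0.0095,0.0044,0.0314]},{"jaw":0.085,"spin":0,"translation":[0.0095,0.0044,0.0314]},{"jaw":0.085,"spin":0,"translation":[0.0095,0.0044,0.0314]},{"jaw":0.085,"spin":0,"translation":[0,0,0]},{"jaw":0.085,"spin":0,"translation":[0,0,0]},{"jaw":0.085,"spin":0,"translation":[0,0,0]}]}}

```text
time: 3.43
tool_pos: [546.7, -418.8, 140.0]
tcp_rot: [179.9, -0.0, 20.3]
ft_force: [0.2, -0.8, 1.2]
finger_gap: 85.0
grip_force: 0.0
```

```bash
python3 look.py pics/w2.png cam collar arbor arbor_end keeper_knob keeper_pivot; python3 - <<'E'
from h import *
w=np.load("w.npy",allow_pickle=True).item()
K=np.array(w["K"]);T=np.array(w["extrinsics"])
# rectify to top-down at z=22 and z=0-ish : world window centred on cam, 8px/mm
def rect(w,c,z,half=45,s=6):
    g=[(c[0]+half,c[1]+half),(c[0]+half,c[1]-half),(c[0]-half,c[1]-half),(c[0]-half,c[1]+half)]
    a=proj(w,[[x,y,z] for x,y in g]).astype(np.float32);n=2*half*s
    b=np.float32([[0,0],[n,0],[n,n],[0,n]])
    return cv2.warpPerspective(w["pixels"],cv2.getPerspectiveTransform(a,b),(n,n),flags=cv2.INTER_CUBIC)
cv2.imwrite("pics/c2.png",rect(w,(562,-410),10))
E
```

```text
3.4833 [ 547.4 -419.2  141.4] [179.8  -0.1  20.3] [ 0.7 -0.5  0.7] 84.89178420871364
[[   0.3   -0.9   -0.3  618.3]
 [  -0.9   -0.3   -0.1 -392.1]
 [   0.     0.3   -1.   283.5]
 [   0.     0.     0.     1. ]]
cam [([316.7, 196.0], 0.76, array([ 562.5, -408.9])), ([466.6, 65.3], 0.72, array([ 691.3, -478.1]))]
collar [([265.1, 312.1], 0.78, array([ 446.8, -401.8])), ([408.3, 379.3], 0.41, array([ 425.1, -552.8]))]
arbor [([52.8, 148.5], 0.62, array([ 526.4, -203.6]))]
arbor_end []
keeper_knob []
keeper_pivot []
```

View pics/c2.png

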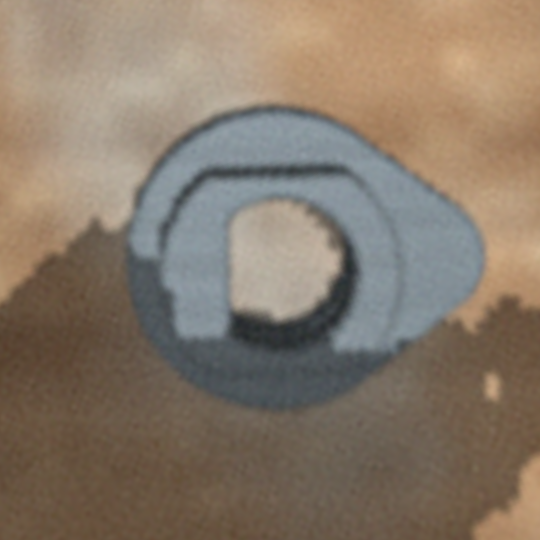

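```bash
cat > fit.py <<'E'
from h import *
from scipy.optimize import minimize
a=np.linspace(0,2*np.pi,72,endpoint=False)
C=np.c_[25*np.cos(a),25*np.sin(a)]
b=np.linspace(-.8,.8,9)+np.pi   # lobe tip arc, radius ~10 centred at -25
cam=np.r_[C,np.c_[-25+10*np.cos(b),10*np.sin(b)]]
col=np.c_[np.minimum(23.5*np.cos(a),17),23.5*np.sin(a)]
hub=np.c_[19.5*np.cos(a),np.clip(19.5*np.sin(a),-16,16)]
def sil(w,q,outl,zs):
    c,s=np.cos(q[2]),np.sin(q[2]);M=np.zeros((480,640),np.uint8)
    pts=[]
    for o,z in zs and [(outl,0),(outl,zs),(hub,22)]:
        P=np.c_[q[0]+c*o[:,0]-s*o[:,1],q[1]+s*o[:,0]+c*o[:,1],np.full(len(o),z)]
        pts.append(proj(w,P))
    for h in (np.r_[pts[0],pts[1]],np.r_[pts[1],pts[2]][len(outl):]):
        cv2.fillConvexPoly(M,np.int32(np.round(cv2.convexHull(np.float32(h))*16)),1,shift=4)
    return M
def fit(w,mask,q0,outl,zs):
    f=lambda q:1-(lambda S:(S&mask).sum()/(S|mask).sum())(sil(w,q,outl,zs)>0)
    best=min((minimize(f,[q0[0],q0[1],y],method="Nelder-Mead",options=dict(initial_simplex=np.array([q0[0],q0[1],y])+np.array([[0,0,0],[3,0,0],[0,3,0],[0,0,.2]]))) for y in q0[2]),key=lambda m:m.fun)
    return best.x[0],best.x[1],np.degrees(best.x[2]),best.fun
E
python3 - <<'E'
from fit import *
w=r.snapshot("wrist")
R=r.regions_of(w,"cam")
for k in R[:2]:
    print(k["score"],k["xy"],k["pixels"].sum())
k=min(R,key=lambda k:np.hypot(k["xy"][0]-317,k["xy"][1]-196))
print(fit(w,k["pixels"],(564,-411,[1.4,1.7]),cam,10))
for k in r.regions_of(w,"collar")[:1]:
    print(k["xy"],k["score"],fit(w,k["pixels"],(446,-403,[0,1,2,3,4,5]),col,8))
E
```

```text
0.91 [329.8, 209.8] 2938
0.9 [463.0, 67.7] 4680
(np.float64(563.9228854476632), np.float64(-410.96111056318085), np.float64(90.61104508129014), np.float64(0.19374313940724475))
[264.9, 317.3] 0.82 (np.float64(446.24552790278426), np.float64(-404.13145902314216), np.float64(48.640380867714164), np.float64(0.08613904678618278))
```

Request:
{"fn": "carry_out", "kwargs": {"commands": [{"jaw":0.06,"spin":-0.124,"translation":[0,0,0.009]},{"jaw":0.06,"spin":-0.124,"translation":[0,0,0.009]},{"jaw":0.06,"spin":-0.124,"translation":[0,0,0.009]},{"jaw":0.06,"spin":-0.124,"translation":[0,0,0.009]},{"jaw":0.06,"spin":-0.124,"translation":[0,0,0.009]},{"jaw":0.06,"spin":-0.124,"translation":[0,0,0.009]},{"jaw":0.06,"spin":-0.124,"translation":[0,0,0.009]},{"jaw":0.06,"spin":-0.124,"translation":[0,0,0.009]}]}}

```text
time: 4.6
tool_pos: [547.2, -417.4, 65.8]
tcp_rot: [-180.0, -0.0, 77.6]
ft_force: [-0.0, -0.0, -1.2]
finger_gap: 60.1
grip_force: 0.0
```

Request:
{"fn": "carry_out", "kwargs": {"commands": [{"jaw":0.06,"spin":-0.124,"translation":[0,0,0.003]},{"jaw":0.06,"spin":-0.124,"translation":[0,0,0.003]},{"jaw":0.06,"spin":0,"translation":[0.0036,0.0085,0.003]},{"jaw":0.06,"spin":0,"translation":[0.0036,0.0085,0.003]},{"jaw":0.06,"spin":0,"translation":[0,0,0]},{"jaw":0.06,"spin":0,"translation":[0,0,0]},{"jaw":0.06,"spin":0,"translation":[0,0,0]},{"jaw":0.06,"spin":0,"translation":[0,0,0]}]}}

```text
time: 5.27
tool_pos: [564.2, -410.0, 54.6]
tcp_rot: [180.0, 0.0, 91.4]
ft_force: [0.6, -0.3, -0.1]
finger_gap: 60.1
grip_force: 0.0
```

```bash
python3 - <<'E'
from h import *
np.set_printoptions(precision=1,suppress=True)
s=r.sense();print(s["tool_pos"],s["tcp_rot"],s["finger_gap"],s["joint_pos"],s["ft_force"])
E
```

```text
[ 564.2 -410.    54.6] [180.    0.   91.4] 60.067863609831534 [-40.2  29.8  77.   -0.   73.2 -41.6] [ 0.6 -0.3 -0.1]
```

Request:
{"fn": "carry_out", "kwargs": {"commands": [{"jaw":0.06,"spin":0,"translation":[-0.0015,0,0.0135]},{"jaw":0.06,"spin":0,"translation":[0,0,0.0135]},{"jaw":0.06,"spin":0,"translation":[0,0,0.0135]},{"jaw":0.06,"spin":0,"translation":[0,0,0]},{"jaw":0.02,"spin":0,"translation":[0,0,0]},{"jaw":0.02,"spin":0,"translation":[0,0,0]},{"jaw":0.02,"spin":0,"translation":[0,0,0]},{"jaw":0.02,"spin":0,"translation":[0,0,0]}], "squeeze": 30}}

```text
time: 5.93
tool_pos: [564.5, -411.8, 14.6]
tcp_rot: [179.9, 0.0, 91.4]
ft_force: [0.0, -0.2, -1.7]
finger_gap: 30.9
grip_force: 31.5
```

Request:
{"fn": "carry_out", "kwargs": {"commands": [{"jaw":0.02,"spin":0,"translation":[0,0,0]},{"jaw":0.02,"spin":0,"translation":[0,0,0]},{"jaw":0.02,"spin":0,"translation":[0,0,-0.02]},{"jaw":0.02,"spin":0,"translation":[0,0,-0.02]},{"jaw":0.02,"spin":0,"translation":[0,0,-0.03]},{"jaw":0.02,"spin":0,"translation":[0,0,-0.03]},{"jaw":0.02,"spin":0,"translation":[0,0,-0.03]},{"jaw":0.02,"spin":0,"translation":[0,0,-0.03]}]}}

```text
time: 6.6
tool_pos: [563.9, -411.2, 175.3]
tcp_rot: [-180.0, -0.0, 91.4]
ft_force: [1.0, 0.4, -1.4]
finger_gap: 31.0
grip_force: 31.5
```

Request:
{"fn": "carry_out", "kwargs": {"commands": [{"jaw":0.02,"spin":0.124,"translation":[0,0,-0.01]},{"jaw":0.02,"spin":0.124,"translation":[0,0,-0.01]},{"jaw":0.02,"spin":0.124,"translation":[0,0,-0.01]},{"jaw":0.02,"spin":0.124,"translation":[0,0,-0.01]},{"jaw":0.02,"spin":0.124,"translation":[0,0,-0.01]},{"jaw":0.02,"spin":0.124,"translation":[0,0,-0.01]},{"jaw":0.02,"spin":0.124,"translation":[0,0,-0.01]},{"jaw":0.02,"spin":0.124,"translation":[0,0,-0.01]}]}}

```text
time: 7.27
tool_pos: [564.0, -411.3, 254.3]
tcp_rot: [-180.0, -0.0, 34.2]
ft_force: [-0.4, -0.1, -2.6]
finger_gap: 30.9
grip_force: 31.5
```

Request:
{"fn": "carry_out", "kwargs": {"commands": [{"jaw":0.02,"spin":0.124,"translation":[0,0,0]},{"jaw":0.02,"spin":0.124,"translation":[0,0,0]},{"jaw":0.02,"spin":0.124,"translation":[0,0,0]},{"jaw":0.02,"spin":0.124,"translation":[0,0,0]},{"jaw":0.02,"spin":0.124,"translation":[0,0,0]},{"jaw":0.02,"spin":0.124,"translation":[0,0,0]},{"jaw":0.02,"spin":0,"translation":[-0.0137,-0.0362,0]},{"jaw":0.02,"spin":0,"translation":[-0.0137,-0.0362,0]}]}}

```text
time: 7.93
tool_pos: [546.1, -336.3, 251.6]
tcp_rot: [-179.9, 0.1, -8.2]
ft_force: [0.6, -0.3, -1.0]
finger_gap: 31.2
grip_force: 31.5
```

Request:
{"fn": "carry_out", "kwargs": {"commands": [{"jaw":0.02,"spin":0,"translation":[-0.0137,-0.0362,0]},{"jaw":0.02,"spin":0,"translation":[-0.0137,-0.0362,0]},{"jaw":0.02,"spin":0,"translation":[0,0,0]},{"jaw":0.02,"spin":0,"translation":[0,0,0]},{"jaw":0.02,"spin":0,"translation":[0,0,0]},{"jaw":0.02,"spin":0,"translation":[0,0,0]},{"jaw":0.02,"spin":0,"translation":[0,0,0]},{"jaw":0.02,"spin":0,"translation":[0,0,0]}]}}

```text
time: 8.6
tool_pos: [530.1, -261.5, 253.7]
tcp_rot: [180.0, 0.0, -8.1]
ft_force: [0.1, -0.3, -2.0]
finger_gap: 30.8
grip_force: 31.5
```

```bash
cat > fx.py <<'E'
from h import *
from scipy.optimize import least_squares
Q={}
def pts(v):
    x,y,psi,q=v;c,s=np.cos(psi),np.sin(psi);t=np.pi/6
    X=np.array([np.cos(t)*c,np.cos(t)*s,np.sin(t)]);Y=np.array([-s,c,0]);Z=np.cross(X,Y)
    o=np.array([x,y,70.])
    f=lambda a:o+np.c_[X,Y,Z]@np.array(a)
    return dict(arbor=f([0,0,0]),arbor_end=f([0,0,40]),keeper_pivot=f([46,0,47]),keeper_knob=f([46-50*np.cos(q),50*np.sin(q),77]))
E
python3 - <<'E'
from fx import *
np.set_printoptions(precision=1,suppress=True)
s=r.sense();print(s["time"],s["tool_pos"],s["tcp_rot"],s["finger_gap"])
obs=[]
for n in("scene","top","wrist","wrist"):
    p=r.snapshot(n)
    if n=="wrist":cv2.imwrite("pics/w3.png",p["pixels"]);np.save("w.npy",p,allow_pickle=True)
    for t in("arbor","arbor_end","keeper_knob","keeper_pivot"):
        for k in r.landmark_of(p,t)[:1]:
            obs.append((n,p,t,np.array(k["xy"]),k["score"]))
K={"scene":494/900,"top":625/1300,"wrist":355/300}
def res(v):
    P=pts(v);return np.concatenate([(proj(p,P[t])[0]-xy)*min(1,sc*1.2)/(494/900 if n=="scene" else .48 if n=="top" else 1.18) for n,p,t,xy,sc in obs])
m=least_squares(res,[549,-248,-.15,1.6],loss="soft_l1",f_scale=2)
print(m.x,np.degrees(m.x[2:]))
for n,p,t,xy,sc in obs:print(n,t,xy,round(sc,2),proj(p,pts(m.x)[t])[0]-xy)
print(pts(m.x))
E
```

```text
8.6 [ 530.1 -261.5  253.7] [180.    0.   -8.1] 30.84993971337571
[ 548.6 -251.1   -0.2    1.9] [ -9.1 108.8]
scene arbor [370.1 416.3] 0.72 [ -74.1 -108.7]
scene arbor_end [303.6 299.4] 0.94 [0.3 0.7]
scene keeper_knob [258.3 280.8] 0.91 [ 2.  -0.1]
scene keeper_pivot [283.5 277.8] 0.63 [ 1.4 -1.4]
top arbor [333.  190.6] 0.34 [-72.6  52.5]
top keeper_pivot [257.8 233.9] 0.9 [ 0.7 -0. ]
wrist arbor [311.3 188.7] 0.61 [-2.3 -1. ]
wrist arbor_end [303.2 217.5] 0.8 [4.2 0.8]
wrist keeper_knob [234.5 190.6] 0.89 [-2.9 -0.5]
wrist keeper_pivot [310.2 189.7] 0.7 [-3.9 -8.3]
wrist arbor_end [307.2 215.7] 0.94 [0.3 2.6]
wrist keeper_knob [235.  191.4] 0.89 [-3.3 -1.3]
wrist keeper_pivot [305.1 180.2] 0.82 [1.3 1.2]
{'arbor': array([ 548.6, -251.1,   70. ]), 'arbor_end': array([ 528.8, -247.9,  104.6]), 'keeper_pivot': array([ 564.7, -253.7,  133.7]), 'keeper_knob': array([ 571.2, -206.8,  167.7])}
```

View pics/w3.png

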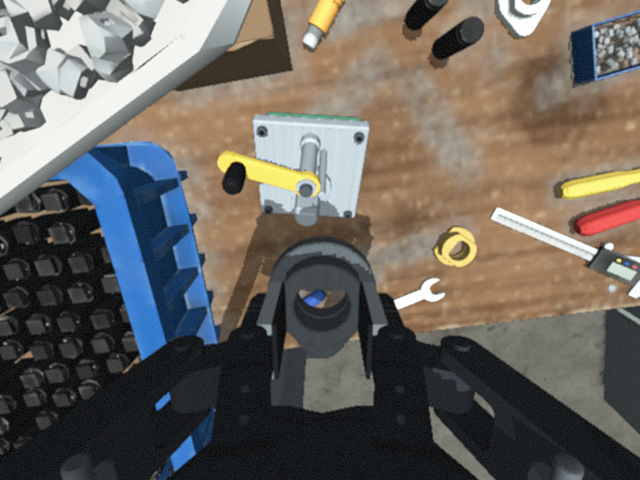

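```bash
python3 - <<'E'
from fx import *
w=np.load("w.npy",allow_pickle=True).item()
v=[548.6,-251.1,np.radians(-9.1),1.9]
def fr(v):
    x,y,psi,q=v;c,s=np.cos(psi),np.sin(psi);t=np.pi/6
    X=np.array([np.cos(t)*c,np.cos(t)*s,.5]);Y=np.array([-s,c,0]);return np.array([x,y,70.]),np.c_[X,Y,np.cross(X,Y)]
o,A=fr(v)
F=lambda L:proj(w,o+np.array(L,float)@A.T)
S=3;x0,y0=200,95
im=cv2.resize(w["pixels"][y0:y0+195,x0:x0+200],None,fx=4,fy=3.0,interpolation=cv2.INTER_CUBIC)
im=cv2.resize(w["pixels"][y0:y0+195,x0:x0+200],None,fx=3,fy=3,interpolation=cv2.INTER_CUBIC)
def poly(L,col,cl=True):cv2.polylines(im,[np.int32(((F(L)-[x0,y0]+.5)*S))],cl,col,1)
a=np.linspace(0,2*np.pi,60)
poly([[62,48,-6],[62,-48,-6],[-42,-48,-6],[-42,48,-6]],(0,0,255))
poly([[21*np.cos(t),21*np.sin(t),0] for t in a],(0,255,0))
poly([[9*np.cos(t),9*np.sin(t),40] for t in a],(255,0,255))
poly([[11*np.cos(t),11*np.sin(t),34] for t in a],(255,0,0))
cv2.imwrite("pics/ov.png",im)
E
```

```text
(no output)
```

View pics/ov.png

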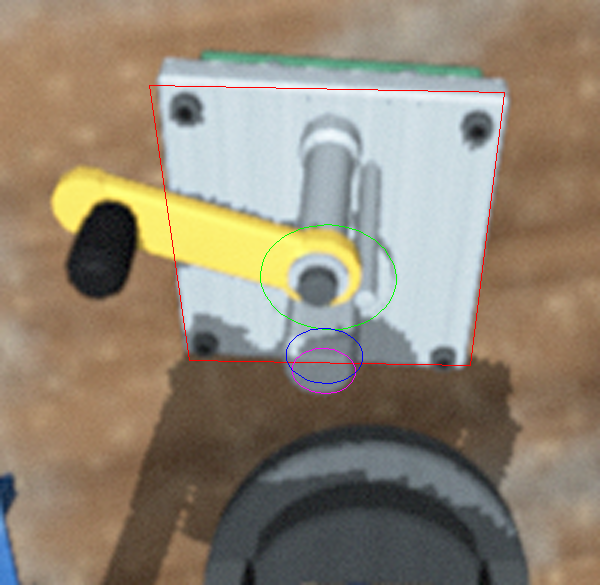

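```bash
python3 - <<'E'
from h import *
np.set_printoptions(precision=1,suppress=True)
w=np.load("w.npy",allow_pickle=True).item()
a=np.linspace(0,2*np.pi,180);t=np.radians(-8.1)
T=np.array([530.1,-261.5,253.7])
for dz in(-4.6,-14.6):
  for dx in(-2,0,2):
    L=np.c_[25*np.cos(a)+dx,25*np.sin(a)]
    W=np.c_[T[0]+np.cos(t)*L[:,0]-np.sin(t)*L[:,1],T[1]+np.sin(t)*L[:,0]+np.cos(t)*L[:,1],np.full(180,T[2]+dz)]
    u=proj(w,W);print(dz,dx,"top row",u[:,1].min(),"at col",u[u[:,1].argmin(),0],"cols",u[:,0].min(),u[:,0].max())
E
```

```text
-4.6 -2 top row 246.77608328970808 at col 324.60779893919045 cols 270.4041730821253 378.36670556565684
-4.6 0 top row 242.50306462304388 at col 324.6264095738553 cols 270.2246365587667 378.5804512272325
-4.6 2 top row 238.19737497262057 at col 324.6451625031812 cols 270.0437880649512 378.79576066450784
-14.6 -2 top row 239.5688038276683 at col 324.4246149656336 cols 273.19979133740895 375.24089449229024
-14.6 0 top row 235.51516409265997 at col 324.44149984230097 cols 273.03974761122635 375.432105075258
-14.6 2 top row 231.4323160197282 at col 324.45850638226733 cols 272.8785989097068 375.6246372697733
```

Request:
{"fn": "carry_out", "kwargs": {"commands": [{"jaw":0.02,"spin":0.024,"translation":[0,0,0]},{"jaw":0.02,"spin":0,"translation":[-0.0043,-0.0032,0.0305]},{"jaw":0.02,"spin":0,"translation":[-0.0043,-0.0032,0.0305]},{"jaw":0.02,"spin":0,"translation":[-0.0043,-0.0032,0.0305]},{"jaw":0.02,"spin":0,"translation":[-0.0043,-0.0032,0.0305]},{"jaw":0.02,"spin":0,"translation":[0,0,0]},{"jaw":0.02,"spin":0,"translation":[0,0,0]},{"jaw":0.02,"spin":0,"translation":[0,0,0]}]}}

```text
time: 10.27
tool_pos: [516.3, -245.6, 133.9]
tcp_rot: [179.9, -0.1, -9.4]
ft_force: [0.3, -0.5, -1.5]
finger_gap: 30.9
grip_force: 31.5
```

Request:
{"fn": "carry_out", "kwargs": {"commands": [{"jaw":0.02,"spin":0,"translation":[-0.0005,0.0007,0.006]},{"jaw":0.02,"spin":0,"translation":[-0.0004,0.0006,0.006]},{"jaw":0.02,"spin":0,"translation":[-0.0015,0,0.0017]},{"jaw":0.02,"spin":0,"translation":[-0.0015,0,0.0017]},{"jaw":0.02,"spin":0,"translation":[-0.0012,0,0.002]},{"jaw":0.02,"spin":0,"translation":[-0.0012,0,0.002]},{"jaw":0.02,"spin":0,"translation":[0,0,0]},{"jaw":0.02,"spin":0,"translation":[0,0,0]}]}}

```text
time: 10.93
tool_pos: [510.9, -246.7, 115.9]
tcp_rot: [179.9, -0.3, -9.4]
ft_force: [-0.5, 0.5, 11.1]
finger_gap: 30.9
grip_force: 33.9
```

```bash
python3 look.py pics/w4.png | head -1
```

```text
10.9833 [ 510.9 -246.7  115.9] [179.9  -0.3  -9.4] [-0.1 -0.4 10.9] 30.75032320119963
```

View pics/w4.png

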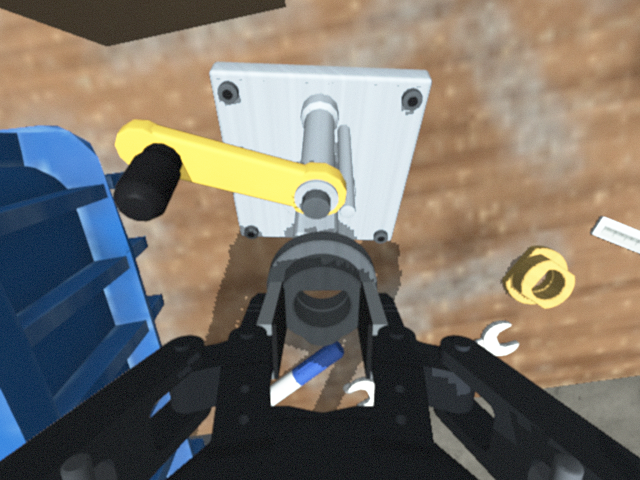

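Request:
{"fn": "carry_out", "kwargs": {"commands": [{"jaw":0.02,"spin":0,"translation":[-0.0008,0,0.0015]},{"jaw":0.02,"spin":0,"translation":[-0.0008,0,0.0015]},{"jaw":0.02,"spin":0,"translation":[-0.0007,0,0.0015]},{"jaw":0.02,"spin":0,"translation":[-0.0006,0,0.0015]},{"jaw":0.02,"spin":0,"translation":[0,0,0]},{"jaw":0.02,"spin":0,"translation":[0,0,0]},{"jaw":0.02,"spin":0,"translation":[0,0,0]},{"jaw":0.02,"spin":0,"translation":[0,0,0]}]}}

```text
time: 11.65
tool_pos: [507.6, -246.1, 109.9]
tcp_rot: [179.9, -0.3, -9.4]
ft_force: [-4.5, 0.5, 13.8]
finger_gap: 30.9
grip_force: 36.7
```

```bash
python3 - <<'E'
from fit import *
np.set_printoptions(precision=1,suppress=True)
s=r.sense();print(s["tool_pos"],s["tcp_rot"],s["finger_gap"],s["ft_force"],s["wrist_torque"])
p=r.snapshot("wrist");np.save("w.npy",p,allow_pickle=True)
sc=r.snapshot("scene");np.save("s.npy",sc,allow_pickle=True)
for q,n in((p,"w"),(sc,"s")):
  for k in r.regions_of(q,"cam")[:4]:
    ys,xs=np.where(k["pixels"]);print(n,k["score"],k["xy"],xs.min(),xs.max(),ys.min(),ys.max())
E
```

```text
[ 507.6 -246.1  109.9] [179.9  -0.3  -9.4] 30.936125373448036 [-4.5  0.5 13.8] [0.1 0.3 0.1]
w 0.85 [319.8, 276.7] 264 377 230 334
s 0.94 [322.8, 311.8] 295 329 288 321
s 0.22 [242.2, 273.1] 228 245 246 292
```

Request:
{"fn": "carry_out", "kwargs": {"commands": [{"jaw":0.02,"spin":0,"translation":[0.0003,0,0.0006]},{"jaw":0.02,"spin":0,"translation":[0.0003,0,0.0006]},{"jaw":0.02,"spin":0,"translation":[0.0003,0,0.0006]},{"jaw":0.02,"spin":0,"translation":[0,0,0]},{"jaw":0.02,"spin":0,"translation":[0,0,0]},{"jaw":0.02,"spin":0,"translation":[0,0,0]},{"jaw":0.02,"spin":0,"translation":[0,0,0]},{"jaw":0.02,"spin":0,"translation":[0,0,0]}]}}

```text
time: 12.52
tool_pos: [507.6, -246.1, 108.6]
tcp_rot: [179.9, -0.2, -9.4]
ft_force: [-11.1, 3.3, 22.2]
finger_gap: 31.0
grip_force: 45.2
```

```bash
cat > tilt.py <<'E'
from fit import *
import sys
np.set_printoptions(precision=2,suppress=True)
# part pose: pivot-free; params: tilt th, offsets along u and h of part origin relative to TCP (part yaw = tool yaw)
def run(outl,zp,name,psi):
    s=r.sense();T=s["tool_pos"];u=np.array([np.cos(psi),np.sin(psi),0]);yv=np.array([-np.sin(psi),np.cos(psi),0])
    M=[]
    for n in("wrist","scene"):
        p=r.snapshot(n)
        K=[k for k in r.regions_of(p,name) if k["score"]>.3]
        c=proj(p,T)[0]
        K=[k for k in K if np.hypot(*(np.array(k["xy"])-c))<(80 if n=="wrist" else 30)]
        if K:M.append((p,max(K,key=lambda k:k["pixels"].sum())["pixels"],n))
    def S(p,v):
        th,a,h,b,_=v;X=np.cos(th)*u+np.array([0,0,np.sin(th)]);Z=-np.sin(th)*u+np.array([0,0,np.cos(th)])
        o=T+a*u+h*np.array([0,0,1])+b*yv;m=np.zeros((480,640),np.uint8)
        P=[proj(p,o+np.outer(ol[:,0],X)+np.outer(ol[:,1],yv)+z*Z) for ol,z in((outl,0),(outl,zp),(hub,zp),(hub,22))]
        for h_ in(np.r_[P[0],P[1]],np.r_[P[2],P[3]]):cv2.fillConvexPoly(m,np.int32(np.round(cv2.convexHull(np.float32(h_))*16)),1,shift=4)
        return m>0
    def f(v):
        c=.001*(v[1]**2+v[3]**2)/4
        for p,m,n in M:
            g=S(p,v)
            c+=(m&~g).sum()/m.sum()+.3*(g&~m).sum()/m.sum()   # occluded model pixels cost less
        return c
    for th0 in(0.,.25,.5):
        v0=np.array([th0,0,-15,0,0]);m=minimize(f,v0[:4].tolist()+[0],method="Nelder-Mead",options=dict(maxfev=500,initial_simplex=np.vstack([v0,v0+np.diag([.2,4,4,3,1])])))
        print(name,[n for _,_,n in M],"tilt",np.degrees(m.x[0]),"off u,h,y",m.x[1:4],m.fun)
    print(T,s["ft_force"],s["time"])
if __name__=="__main__":run(*((cam,10,"cam") if sys.argv[1]=="cam" else (col,8,"collar")),np.radians(-9.5))
E
python3 tilt.py cam
```

```text
cam ['wrist', 'scene'] tilt -5.934531696989063 off u,h,y [  4.67 -15.43  -0.78] 0.4655441098972333
cam ['wrist', 'scene'] tilt -1.9578209664814183 off u,h,y [  5.6  -13.9    0.04] 0.46078373920383253
cam ['wrist', 'scene'] tilt 12.986292077968455 off u,h,y [  7.3  -13.14   0.02] 0.4530812406282474
[ 507.59 -246.11  108.56] [-11.12   3.27  22.22] 12.5167
```

Request:
{"fn": "carry_out", "kwargs": {"commands": [{"jaw":0.02,"spin":0,"translation":[-0.002,0,-0.0035]},{"jaw":0.02,"spin":0,"translation":[0.0031,-0.0003,-0.0018]},{"jaw":0.02,"spin":0,"translation":[0.0031,-0.0002,-0.0018]},{"jaw":0.02,"spin":0,"translation":[0.0031,0,-0.0018]},{"jaw":0.02,"spin":0,"translation":[0.003,0,-0.0017]},{"jaw":0.02,"spin":0,"translation":[0,0,0]},{"jaw":0.02,"spin":0,"translation":[0,0,0]},{"jaw":0.02,"spin":0,"translation":[0,0,0]}]}}

```text
time: 13.38
tool_pos: [516.9, -245.9, 114.8]
tcp_rot: [-180.0, 0.0, -9.4]
ft_force: [-0.8, -0.1, -2.6]
finger_gap: 31.1
grip_force: 40.1
```

Request:
{"fn": "carry_out", "kwargs": {"commands": [{"jaw":0.02,"spin":0,"translation":[0.001,0,0.0017]},{"jaw":0.02,"spin":0,"translation":[0.001,0,0.0017]},{"jaw":0.02,"spin":0,"translation":[0.001,0,0.0017]},{"jaw":0.02,"spin":0,"translation":[0.001,0,0.0017]},{"jaw":0.02,"spin":0,"translation":[0,0,0]},{"jaw":0.02,"spin":0,"translation":[0,0,0]},{"jaw":0.02,"spin":0,"translation":[0,0,0]},{"jaw":0.02,"spin":0,"translation":[0,0,0]}]}}

```text
time: 14.05
tool_pos: [521.3, -246.6, 108.5]
tcp_rot: [-180.0, -0.0, -9.4]
ft_force: [3.5, 1.2, -3.1]
finger_gap: 30.8
grip_force: 40.1
```

Request:
{"fn": "carry_out", "kwargs": {"commands": [{"jaw":0.02,"spin":0,"translation":[0.0009,0,-0.0005]},{"jaw":0.02,"spin":0,"translation":[0.0009,0,-0.0005]},{"jaw":0.02,"spin":0,"translation":[0.001,0,0.0017]},{"jaw":0.02,"spin":0,"translation":[0.001,0,0.0017]},{"jaw":0.02,"spin":0,"translation":[0.001,0,0.0017]},{"jaw":0.02,"spin":0,"translation":[0,0,0]},{"jaw":0.02,"spin":0,"translation":[0,0,0]},{"jaw":0.02,"spin":0,"translation":[0,0,0]}]}}

```text
time: 14.72
tool_pos: [525.4, -247.2, 103.7]
tcp_rot: [-180.0, 0.1, -9.4]
ft_force: [0.4, 2.6, -4.5]
finger_gap: 30.8
grip_force: 39.7
```

Request:
{"fn": "carry_out", "kwargs": {"commands": [{"jaw":0.02,"spin":0,"translation":[0.001,-0.0004,0.0017]},{"jaw":0.02,"spin":0,"translation":[0.001,-0.0003,0.0017]},{"jaw":0.02,"spin":0,"translation":[0.001,0,0.0017]},{"jaw":0.02,"spin":0,"translation":[0.001,0,0.0017]},{"jaw":0.02,"spin":0,"translation":[0,0,0]},{"jaw":0.02,"spin":0,"translation":[0,0,0]},{"jaw":0.02,"spin":0,"translation":[0,0,0]},{"jaw":0.02,"spin":0,"translation":[0,0,0]}]}}

```text
time: 15.38
tool_pos: [529.0, -247.2, 96.7]
tcp_rot: [-180.0, 0.1, -9.4]
ft_force: [-4.8, 1.7, -6.8]
finger_gap: 31.0
grip_force: 39.6
```

```bash
python3 - <<'E'
from h import *
s=r.sense();print(s["tool_pos"],s["ft_force"],s["wrist_torque"])
a=r.snapshot("wrist");b=r.snapshot("scene")
c=proj(b,[[530,-248,100]])[0].astype(int);print(c)
A=cv2.resize(a["pixels"][150:350,215:435],None,fx=2.2,fy=2.2,interpolation=cv2.INTER_CUBIC)
B=cv2.resize(b["pixels"][c[1]-40:c[1]+40,c[0]-35:c[0]+35],None,fx=4.4,fy=5.5*.8*1.25,interpolation=cv2.INTER_CUBIC)
B=cv2.resize(B,(308,440));A=cv2.resize(A,(484,440))
cv2.imwrite("pics/ins.png",np.hstack([A,B]))
E
```

```text
[ 529.00721558 -247.19814421   96.72219861] [-4.81189745  1.67836077 -6.82780295] [0.41442767 0.78745382 0.08544963]
[303 301]
```

View pics/ins.png

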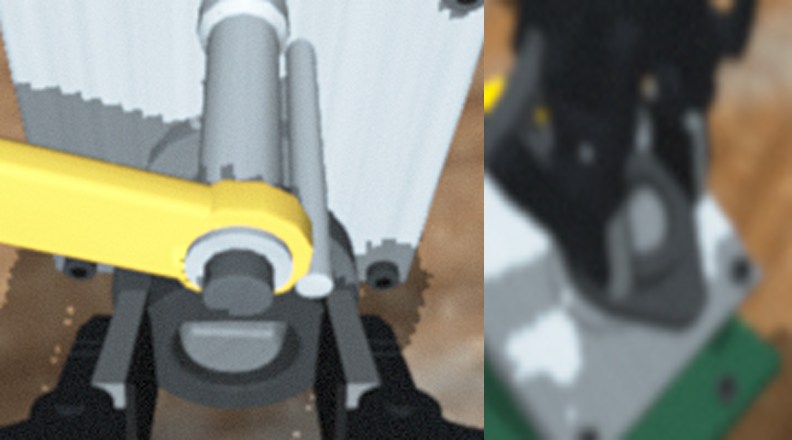

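Request:
{"fn": "carry_out", "kwargs": {"commands": [{"jaw":0.05,"spin":0,"translation":[0,0,0]},{"jaw":0.05,"spin":0,"translation":[0,0,0]},{"jaw":0.05,"spin":0,"translation":[0,0,0]},{"jaw":0.05,"spin":0,"translation":[0,0,0]},{"jaw":0.05,"spin":0,"translation":[-0.01,0,-0.0173]},{"jaw":0.05,"spin":0,"translation":[-0.01,0,-0.0173]},{"jaw":0.05,"spin":0,"translation":[-0.01,0,-0.0173]},{"jaw":0.05,"spin":0,"translation":[-0.01,0,-0.0173]}]}}

```text
time: 16.15
tool_pos: [490.3, -241.1, 168.0]
tcp_rot: [180.0, -0.1, -9.4]
ft_force: [0.5, -0.2, 0.7]
finger_gap: 50.3
grip_force: 0.0
```

```bash
cat > seat.py <<'E'
from fit import *
import sys
np.set_printoptions(precision=2,suppress=True)
def seat(name,outl,zp,cams):
    psi=np.radians(-9.5);c,s_=np.cos(psi),np.sin(psi);t=np.pi/6
    X=np.array([np.cos(t)*c,np.cos(t)*s_,.5]);Y=np.array([-s_,c,0]);Z=np.cross(X,Y)
    for n in cams:
        p=r.snapshot(n)
        for k in r.landmark_of(p,name)[:2]:
            o,d=ray(p,k["xy"]);b=np.array([548.6,-251.5,70.])
            # closest point on arbor axis to ray
            A=np.c_[Z,-d];q=np.linalg.lstsq(A,o-b,rcond=None)[0];print(n,name,"axis s",q[0],"miss",np.linalg.norm(b+Z*q[0]-o-d*q[1]),round(k["score"],2))
        for k in r.regions_of(p,name)[:3]:
            m=k["pixels"]
            best=[]
            for sz in np.arange(-4,34,1.):
                g=np.zeros((480,640),np.uint8)
                P=[proj(p,b+np.outer(ol[:,0],X)+np.outer(ol[:,1],Y)+(z+sz)*Z) for ol,z in((outl,0),(outl,zp),(hub,zp),(hub,22))]
                for h_ in(np.r_[P[0],P[1]],np.r_[P[2],P[3]]):cv2.fillConvexPoly(g,np.int32(np.round(cv2.convexHull(np.float32(h_))*16)),1,shift=4)
                g=g>0;best.append(((m&g).sum()/(m|g).sum(),sz))
            print(n,name,"region",k["score"],k["xy"],"best iou,s",sorted(best)[-3:])
if __name__=="__main__":
    a=sys.argv[1];seat(a,*((cam,10) if a=="cam" else (col,8)),sys.argv[2:])
    s=r.sense();print(s["tool_pos"],s["tcp_rot"][2],s["ft_force"],s["time"],s["finger_gap"])
E
python3 seat.py cam scene wrist top
```

```text
scene cam axis s 4.074852750106566 miss 3.6159042336772886 0.98
scene cam region 0.63 [297.1, 313.1] best iou,s [(np.float64(0.6952380952380952), np.float64(-1.0)), (np.float64(0.6971307120085016), np.float64(-4.0)), (np.float64(0.7007454739084132), np.float64(-3.0))]
wrist cam axis s 3.698487746183313 miss 3.0475858336782617 0.71
wrist cam region 0.88 [315.5, 156.5] best iou,s [(np.float64(0.4025058731401723), np.float64(3.0)), (np.float64(0.4034949931278225), np.float64(2.0)), (np.float64(0.40426371891038293), np.float64(1.0))]
wrist cam region 0.23 [596.4, 205.2] best iou,s [(np.float64(0.0), np.float64(31.0)), (np.float64(0.0), np.float64(32.0)), (np.float64(0.0), np.float64(33.0))]
top cam axis s -389.83068910359606 miss 212.86590923624829 0.98
top cam axis s -11.322117427281666 miss 8.126604115077487 0.65
top cam region 0.87 [362.9, 177.6] best iou,s [(np.float64(0.0), np.float64(31.0)), (np.float64(0.0), np.float64(32.0)), (np.float64(0.0), np.float64(33.0))]
top cam region 0.66 [268.4, 243.5] best iou,s [(np.float64(0.5231053604436229), np.float64(3.0)), (np.float64(0.5251396648044693), np.float64(2.0)), (np.float64(0.5289719626168224), np.float64(1.0))]
[ 490.02 -240.57  165.41] -9.397659126360734 [-0.45  0.93  0.09] 16.6 50.1719091469059
```

Request:
{"fn": "carry_out", "kwargs": {"commands": [{"jaw":0.06,"spin":0,"translation":[-0.0045,0.0339,-0.005]},{"jaw":0.06,"spin":0,"translation":[-0.0045,0.0339,0]},{"jaw":0.06,"spin":0,"translation":[-0.0045,0.0339,0]},{"jaw":0.06,"spin":0,"translation":[-0.0045,0.0339,0.015]},{"jaw":0.06,"spin":0,"translation":[-0.0045,0.0339,0.015]},{"jaw":0.06,"spin":0,"translation":[0,0,0]},{"jaw":0.06,"spin":0,"translation":[0,0,0]},{"jaw":0.06,"spin":0,"translation":[0,0,0]}]}}

```text
time: 17.27
tool_pos: [440.3, -404.0, 140.8]
tcp_rot: [-179.9, 0.1, -9.4]
ft_force: [0.3, 1.2, -0.2]
finger_gap: 59.9
grip_force: 0.0
```

```bash
python3 - <<'E'
from fit import *
np.set_printoptions(precision=1,suppress=True)
w=r.snapshot("wrist");np.save("w.npy",w,allow_pickle=True);s=r.sense();print(s["tool_pos"],s["tcp_rot"],s["joint_pos"])
k=r.landmark_of(w,"collar")[0];print(k,atz(w,k["xy"],0))
k=r.regions_of(w,"collar")[0];m=k["pixels"]
print(k["score"],k["xy"],m.sum())
for y in range(0,360,30):
    f=fit(w,m,(446,-404,[np.radians(y)]),col,8);print(np.array(f[:3]),round(f[3],4))
# edges in z=22 rectified view: dominant line angles of hub/bore flats
h,sc=30,10;c=(446,-404)
for z in(22,):
    g=[(c[0]+h,c[1]+h),(c[0]+h,c[1]-h),(c[0]-h,c[1]-h),(c[0]-h,c[1]+h)]
    a=proj(w,[[x,y,z] for x,y in g]).astype(np.float32);n=2*h*sc
    im=cv2.warpPerspective(w["pixels"],cv2.getPerspectiveTransform(a,np.float32([[0,0],[n,0],[n,n],[0,n]])),(n,n),flags=cv2.INTER_CUBIC)
    cv2.imwrite("pics/col.png",im)
    gr=cv2.GaussianBlur(cv2.cvtColor(im,cv2.COLOR_BGR2GRAY),(0,0),4)
    L=cv2.createLineSegmentDetector().detect(gr)[0]
    L=sorted(L[:,0],key=lambda l:-np.hypot(l[2]-l[0],l[3]-l[1]))[:8]
    for l in L:print(l,"len mm",np.hypot(l[2]-l[0],l[3]-l[1])/sc,"world angle",np.degrees(np.arctan2(-(l[2]-l[0]),-(l[3]-l[1])))%180)
E
```

```text
[ 440.8 -403.8  141.5] [-180.     0.    -9.4] [-47.4  10.5  91.5   0.   78.1  52. ]
{'xy': [320.2, 210.8], 'score': 0.71} [ 446.  -403.5    0. ]Traceback (most recent call last):
  File "<stdin>", line 5, in <module>
IndexError: list index out of range
```

```bash
python3 - <<'E'
from fit import *
np.set_printoptions(precision=1,suppress=True)
w=np.load("w.npy",allow_pickle=True).item()
hsv=cv2.cvtColor(w["pixels"],cv2.COLOR_BGR2HSV)
m=((hsv[...,0]>17)&(hsv[...,0]<35)&(hsv[...,1]>110)).astype(np.uint8)
n,lab,st,ce=cv2.connectedComponentsWithStats(m)
i=min((i for i in range(1,n) if st[i,4]>300),key=lambda i:np.hypot(ce[i][0]-320,ce[i][1]-205));print(st[i],ce[i])
cn=cv2.findContours((lab==i).astype(np.uint8),cv2.RETR_EXTERNAL,cv2.CHAIN_APPROX_NONE)[0]
M=cv2.drawContours(np.zeros((480,640),np.uint8),cn,-1,1,-1)>0
for y in range(0,360,40):
    f=fit(w,M,(446,-404,[np.radians(y)]),col,8);print(y,np.array(f[:3]),round(f[3],4))
h,sc=30,10;c=(446,-404)
g=[(c[0]+h,c[1]+h),(c[0]+h,c[1]-h),(c[0]-h,c[1]-h),(c[0]-h,c[1]+h)]
a=proj(w,[[x,y,22] for x,y in g]).astype(np.float32);n=2*h*sc
im=cv2.warpPerspective(w["pixels"],cv2.getPerspectiveTransform(a,np.float32([[0,0],[n,0],[n,n],[0,n]])),(n,n),flags=cv2.INTER_CUBIC)
cv2.imwrite("pics/col.png",im)
E
```

```text
[ 293  183   58   59 1182] [320.4 219.7]
0 [ 446.3 -403.8   48.2] 0.5478
40 [ 445.8 -403.7   47.9] 0.5488
80 [ 446.2 -403.9   46.4] 0.5478
120 [ 445.7 -404.   143.7] 0.5764
160 [ 445.5 -404.   166.8] 0.5766
200 [ 445.3 -404.9  212.3] 0.5749
240 [ 445.4 -405.   257.2] 0.5727
280 [ 445.4 -404.7  291.5] 0.5711
320 [ 445.4 -404.2  330.1] 0.5757
```

View pics/col.png

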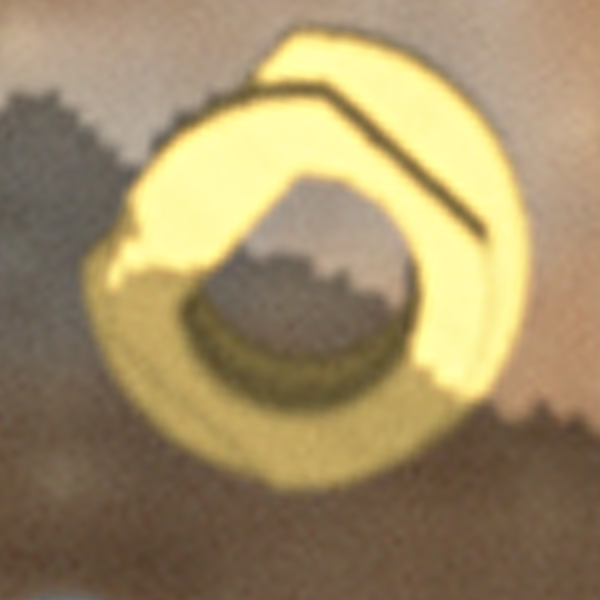

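Request:
{"fn": "carry_out", "kwargs": {"commands": [{"jaw":0.044,"spin":0,"translation":[0.0054,-0.0008,0]},{"jaw":0.044,"spin":-0.124,"translation":[0,0,0.009]},{"jaw":0.044,"spin":-0.124,"translation":[0,0,0.009]},{"jaw":0.044,"spin":-0.124,"translation":[0,0,0.009]},{"jaw":0.044,"spin":-0.124,"translation":[0,0,0.009]},{"jaw":0.044,"spin":-0.124,"translation":[0,0,0.009]},{"jaw":0.044,"spin":-0.124,"translation":[0,0,0.009]},{"jaw":0.044,"spin":-0.124,"translation":[0,0,0.009]}]}}

```text
time: 18.08
tool_pos: [447.0, -404.0, 78.9]
tcp_rot: [179.9, -0.0, 40.8]
ft_force: [0.5, -0.3, 0.4]
finger_gap: 44.0
grip_force: 0.0
```

Request:
{"fn": "carry_out", "kwargs": {"commands": [{"jaw":0.044,"spin":-0.124,"translation":[0,0,0.009]},{"jaw":0.044,"spin":-0.015,"translation":[0,0,0.009]},{"jaw":0.044,"spin":0,"translation":[0,0,0.009]},{"jaw":0.044,"spin":0,"translation":[0,0,0.009]},{"jaw":0.044,"spin":0,"translation":[0,0,0]},{"jaw":0.044,"spin":0,"translation":[0,0,0]},{"jaw":0.044,"spin":0,"translation":[0,0,0]},{"jaw":0.044,"spin":0,"translation":[0,0,0]}]}}

```text
time: 18.75
tool_pos: [446.3, -405.0, 43.5]
tcp_rot: [179.9, 0.0, 48.2]
ft_force: [0.9, 0.1, 0.5]
finger_gap: 44.0
grip_force: 0.0
```

```bash
python3 - <<'E'
from h import *
s=r.sense();print(s["tool_pos"],s["tcp_rot"],s["finger_gap"],s["ft_force"])
E
```

```text
[ 446.26315607 -405.0004385    43.45043369] [1.79930984e+02 6.11128929e-03 4.82421543e+01] 43.98983644987255 [0.90677834 0.13236418 0.47974403]
```

Request:
{"fn": "carry_out", "kwargs": {"commands": [{"jaw":0.044,"spin":0,"translation":[0.0007,-0.0007,0.0097]},{"jaw":0.044,"spin":0,"translation":[0,0,0.0097]},{"jaw":0.044,"spin":0,"translation":[0,0,0.0096]},{"jaw":0.044,"spin":0,"translation":[0,0,0]},{"jaw":0.02,"spin":0,"translation":[0,0,0]},{"jaw":0.02,"spin":0,"translation":[0,0,0]},{"jaw":0.02,"spin":0,"translation":[0,0,0]},{"jaw":0.02,"spin":0,"translation":[0,0,0]}], "squeeze": 30}}

```text
time: 19.42
tool_pos: [446.0, -403.7, 14.0]
tcp_rot: [180.0, 0.0, 48.3]
ft_force: [0.1, 0.4, -1.8]
finger_gap: 31.1
grip_force: 32.4
```

Request:
{"fn": "carry_out", "kwargs": {"commands": [{"jaw":0.02,"spin":0,"translation":[0,0,0]},{"jaw":0.02,"spin":0,"translation":[0,0,0]},{"jaw":0.02,"spin":0,"translation":[0,0,-0.02]},{"jaw":0.02,"spin":0,"translation":[0,0,-0.02]},{"jaw":0.02,"spin":0,"translation":[0,0,-0.03]},{"jaw":0.02,"spin":0,"translation":[0,0,-0.03]},{"jaw":0.02,"spin":0,"translation":[0,0,-0.03]},{"jaw":0.02,"spin":0,"translation":[0,0,-0.03]}]}}

```text
time: 20.08
tool_pos: [445.6, -403.4, 175.2]
tcp_rot: [-180.0, -0.0, 48.3]
ft_force: [0.6, -1.2, -1.8]
finger_gap: 30.6
grip_force: 32.4
```

Request:
{"fn": "carry_out", "kwargs": {"commands": [{"jaw":0.02,"spin":0.124,"translation":[0,0,0]},{"jaw":0.02,"spin":0.124,"translation":[0,0,0]},{"jaw":0.02,"spin":0.124,"translation":[0,0,0]},{"jaw":0.02,"spin":0.124,"translation":[0,0,0]},{"jaw":0.02,"spin":0.124,"translation":[0,0,0]},{"jaw":0.02,"spin":0.124,"translation":[0,0,0]},{"jaw":0.02,"spin":0.124,"translation":[0,0,0]},{"jaw":0.02,"spin":0.124,"translation":[0,0,0]}]}}

```text
time: 20.75
tool_pos: [445.8, -403.5, 173.8]
tcp_rot: [180.0, -0.0, -8.9]
ft_force: [-0.3, 0.1, -2.1]
finger_gap: 31.0
grip_force: 32.5
```

Request:
{"fn": "carry_out", "kwargs": {"commands": [{"jaw":0.02,"spin":0.01,"translation":[0,0,0]},{"jaw":0.02,"spin":0,"translation":[0.0091,-0.0335,0]},{"jaw":0.02,"spin":0,"translation":[0.0091,-0.0335,0]},{"jaw":0.02,"spin":0,"translation":[0.0091,-0.0335,0]},{"jaw":0.02,"spin":0,"translation":[0.0091,-0.0335,0]},{"jaw":0.02,"spin":0,"translation":[0.0092,-0.0333,0]},{"jaw":0.02,"spin":0,"translation":[0,0,0.02]},{"jaw":0.02,"spin":0,"translation":[0,0,0.02]}]}}

```text
time: 21.42
tool_pos: [519.6, -244.1, 135.3]
tcp_rot: [179.9, -0.2, -8.7]
ft_force: [-0.2, -0.8, -2.0]
finger_gap: 31.2
grip_force: 32.4
```

Request:
{"fn": "carry_out", "kwargs": {"commands": [{"jaw":0.02,"spin":0,"translation":[0,0,0]},{"jaw":0.02,"spin":0,"translation":[0,0,0]},{"jaw":0.02,"spin":0,"translation":[0,0,0]},{"jaw":0.02,"spin":0,"translation":[0,0,0]},{"jaw":0.02,"spin":0,"translation":[0,0,0]},{"jaw":0.02,"spin":0,"translation":[0,0,0]},{"jaw":0.02,"spin":0,"translation":[0,0,0]},{"jaw":0.02,"spin":0,"translation":[0,0,0]}]}}

```text
time: 22.08
tool_pos: [517.5, -245.9, 134.1]
tcp_rot: [180.0, -0.0, -9.1]
ft_force: [-0.5, 0.0, -1.7]
finger_gap: 31.0
grip_force: 32.4
```

```bash
cat > rel.py <<'E'
from h import *
np.set_printoptions(precision=2,suppress=True)
s=r.sense();d=s["tool_pos"]-np.array([528.7,-249,104.6]);p=np.radians(-9.5)
u=d[0]*np.cos(p)+d[1]*np.sin(p);ty=d[0]*np.sin(p)-d[1]*np.cos(p);h=d[2]+4.4
print(s["time"],s["tool_pos"],"yaw",s["tcp_rot"][2],"u",u,"ty",ty,"X",u*.866+h*.5,"Z",-u*.5+h*.866,"F",s["ft_force"],"M",s["wrist_torque"],s["finger_gap"])
E
python3 rel.py
```

```text
22.0833 [ 517.46 -245.86  134.09] yaw -9.13142281144969 u -11.602717211122728 ty -1.2410426428566763 X 6.894923981169912 Z 35.14642171851717 F [-0.49  0.04 -1.69] M [-0.04  0.   -0.  ] 31.006006741486583
```

Request:
{"fn": "carry_out", "kwargs": {"commands": [{"jaw":0.02,"spin":0.006,"translation":[0.0009,0,0.0062]},{"jaw":0.02,"spin":0,"translation":[0,0,0.0062]},{"jaw":0.02,"spin":0,"translation":[-0.0015,0,0.0015]},{"jaw":0.02,"spin":0,"translation":[-0.0016,0,0.0014]},{"jaw":0.02,"spin":0,"translation":[-0.0013,0,0.0017]},{"jaw":0.02,"spin":0,"translation":[-0.0012,0,0.0017]},{"jaw":0.02,"spin":0,"translation":[-0.001,0,0.0019]},{"jaw":0.02,"spin":0,"translation":[-0.0009,0,0.0018]}]}}

```text
time: 22.75
tool_pos: [512.5, -245.2, 114.7]
tcp_rot: [179.9, -0.3, -9.4]
ft_force: [-3.9, 3.8, 19.7]
finger_gap: 31.0
grip_force: 35.8
```

Request:
{"fn": "carry_out", "kwargs": {"commands": [{"jaw":0.02,"spin":0,"translation":[0,0,0]},{"jaw":0.02,"spin":0,"translation":[0,0,0]},{"jaw":0.02,"spin":0,"translation":[0,0,0]},{"jaw":0.02,"spin":0,"translation":[0,0,0.0005]},{"jaw":0.02,"spin":0,"translation":[0,0,0.0005]},{"jaw":0.02,"spin":0,"translation":[0,0,0.0005]},{"jaw":0.02,"spin":0,"translation":[0,0,0]},{"jaw":0.02,"spin":0,"translation":[0,0,0]}]}}

```text
time: 23.42
tool_pos: [512.0, -245.1, 113.5]
tcp_rot: [179.9, -0.2, -9.4]
ft_force: [-6.5, 4.7, 22.7]
finger_gap: 31.0
grip_force: 37.0
```

```bash
python3 rel.py
```

```text
23.4167 [ 511.96 -245.11  113.46] yaw -9.447124232245743 u -17.14998130761784 ty -1.078927570823046 X -8.22145490752607 Z 20.058893517045455 F [-6.51  4.66 22.71] M [0.79 0.72 0.07] 31.028036402809143
```

Request:
{"fn": "carry_out", "kwargs": {"commands": [{"jaw":0.02,"spin":0,"translation":[-0.0004,0,0.001]},{"jaw":0.02,"spin":0,"translation":[-0.0004,0,0.001]},{"jaw":0.02,"spin":0,"translation":[-0.0004,0,0.001]},{"jaw":0.02,"spin":0,"translation":[-0.0004,0,0.001]},{"jaw":0.02,"spin":0,"translation":[0,0,0]},{"jaw":0.02,"spin":0,"translation":[0,0,0]},{"jaw":0.02,"spin":0,"translation":[0,0,0]},{"jaw":0.02,"spin":0,"translation":[0,0,0]}]}}

```text
time: 24.08
tool_pos: [510.3, -244.8, 109.3]
tcp_rot: [179.9, -0.2, -9.5]
ft_force: [-6.3, 5.1, 20.6]
finger_gap: 31.0
grip_force: 40.6
```

```bash
python3 rel.py
```

```text
24.0833 [ 510.33 -244.85  109.26] yaw -9.455090557654612 u -18.80190011507862 ty -1.0636779828124654 X -11.751104652248834 Z 17.249232405252133 F [-6.31  5.14 20.58] M [0.68 0.65 0.05] 30.98454787787731
```

Request:
{"fn": "carry_out", "kwargs": {"commands": [{"jaw":0.02,"spin":0,"translation":[0,0,0.0006]},{"jaw":0.02,"spin":0,"translation":[0,0,0.0006]},{"jaw":0.02,"spin":0,"translation":[0,0,0]},{"jaw":0.02,"spin":0,"translation":[0,0,0]},{"jaw":0.02,"spin":0,"translation":[0,0,0]},{"jaw":0.02,"spin":0,"translation":[0,0,0]},{"jaw":0.02,"spin":0,"translation":[0,0,0]},{"jaw":0.02,"spin":0,"translation":[0,0,0]}]}}

```text
time: 24.75
tool_pos: [510.3, -244.9, 108.8]
tcp_rot: [179.9, -0.2, -9.5]
ft_force: [-11.3, 7.1, 28.1]
finger_gap: 31.1
grip_force: 44.8
```

```bash
python3 rel.py
```

```text
24.75 [ 510.32 -244.87  108.76] yaw -9.450134394472473 u -18.808832853551436 ty -1.040114927678566 X -12.008019633076888 Z 16.81812052532259 F [-11.25   7.08  28.11] M [0.95 1.15 0.08] 31.06024834603119
```

Request:
{"fn": "carry_out", "kwargs": {"commands": [{"jaw":0.02,"spin":0,"translation":[-0.0018,0,-0.003]},{"jaw":0.02,"spin":0,"translation":[-0.0017,0,-0.003]},{"jaw":0.02,"spin":0,"translation":[0.0035,0,-0.002]},{"jaw":0.02,"spin":0,"translation":[0.0035,0,-0.002]},{"jaw":0.02,"spin":0,"translation":[0,0,0]},{"jaw":0.02,"spin":0,"translation":[0,0,0]},{"jaw":0.02,"spin":0,"translation":[0,0,0]},{"jaw":0.02,"spin":0,"translation":[0,0,0]}]}}

```text
time: 25.42
tool_pos: [512.5, -244.7, 114.1]
tcp_rot: [-180.0, 0.0, -9.5]
ft_force: [0.4, 0.8, -1.0]
finger_gap: 31.2
grip_force: 39.3
```

```bash
python3 rel.py
```

```text
25.4167 [ 512.47 -244.67  114.09] yaw -9.463183432785836 u -16.723566439164312 ty -1.5902134005712236 X -7.537774717527673 Z 20.390235393724048 F [ 0.42  0.78 -0.95] M [-0.02  0.01 -0.01] 31.189410217667273
```

Request:
{"fn": "carry_out", "kwargs": {"commands": [{"jaw":0.02,"spin":0,"translation":[0.0025,0,-0.0015]},{"jaw":0.02,"spin":0,"translation":[0.0025,0,-0.0014]},{"jaw":0.02,"spin":0,"translation":[0,0,0]},{"jaw":0.02,"spin":0,"translation":[0.001,0,0.0017]},{"jaw":0.02,"spin":0,"translation":[0.001,0,0.0017]},{"jaw":0.02,"spin":0,"translation":[0.001,0,0.0017]},{"jaw":0.02,"spin":0,"translation":[0.001,0,0.0017]},{"jaw":0.02,"spin":0,"translation":[0,0,0]}]}}

```text
time: 26.08
tool_pos: [522.7, -246.9, 111.5]
tcp_rot: [180.0, -0.1, -9.5]
ft_force: [2.7, -1.0, 0.4]
finger_gap: 30.8
grip_force: 39.7
```

```bash
python3 rel.py
```

```text
26.0833 [ 522.66 -246.86  111.47] yaw -9.469172934208963 u -6.30578989458254 ty -1.1119746847841983 X 0.1760225061254017 Z 12.915895860263554 F [ 2.72 -1.02  0.36] M [-0.28 -0.59 -0.05] 30.79921316013161
```

Request:
{"fn": "carry_out", "kwargs": {"commands": [{"jaw":0.02,"spin":0,"translation":[0.001,0,0.0017]},{"jaw":0.02,"spin":0,"translation":[0.001,0,0.0017]},{"jaw":0.02,"spin":0,"translation":[0.001,0,0.0017]},{"jaw":0.02,"spin":0,"translation":[0,0,0]},{"jaw":0.02,"spin":0,"translation":[0,0,0]},{"jaw":0.02,"spin":0,"translation":[0,0,0]},{"jaw":0.02,"spin":0,"translation":[0,0,0]},{"jaw":0.02,"spin":0,"translation":[0,0,0]}]}}

```text
time: 26.75
tool_pos: [526.5, -247.2, 106.8]
tcp_rot: [180.0, -0.2, -9.5]
ft_force: [6.1, -0.2, 3.1]
finger_gap: 31.4
grip_force: 40.0
```

```bash
python3 rel.py
```

```text
26.75 [ 526.48 -247.16  106.75] yaw -9.457473878914447 u -2.494511213938138 ty -1.444347247328145 X 1.117054329387388 Z 6.923541009388405 F [ 6.07 -0.23  3.06] M [-0.02 -1.1  -0.01] 31.39560178564541
```

Request:
{"fn": "carry_out", "kwargs": {"commands": [{"jaw":0.02,"spin":0,"translation":[0.0009,0,-0.0005]},{"jaw":0.02,"spin":0,"translation":[0.0009,0,-0.0005]},{"jaw":0.02,"spin":0,"translation":[0.001,0,0.0017]},{"jaw":0.02,"spin":0,"translation":[0.001,0,0.0017]},{"jaw":0.02,"spin":0,"translation":[0,0,0]},{"jaw":0.02,"spin":0,"translation":[0,0,0]},{"jaw":0.02,"spin":0,"translation":[0,0,0]},{"jaw":0.02,"spin":0,"translation":[0,0,0]}]}}

```text
time: 27.42
tool_pos: [528.7, -247.5, 103.0]
tcp_rot: [180.0, -0.1, -9.5]
ft_force: [5.6, -1.5, -0.2]
finger_gap: 31.2
grip_force: 39.5
```

```bash
python3 rel.py
```

```text
27.4167 [ 528.73 -247.5   103.03] yaw -9.463426106010031 u -0.21646342910161592 ty -1.487458525201632 X 1.2279096304813588 Z 2.5596472894151843 F [ 5.65 -1.54 -0.17] M [-0.11 -1.04 -0.03] 31.16864424766381
```

Request:
{"fn": "carry_out", "kwargs": {"commands": [{"jaw":0.02,"spin":0,"translation":[0.0008,0,0.0009]},{"jaw":0.02,"spin":0,"translation":[0.0008,0,0.0009]},{"jaw":0.02,"spin":0,"translation":[0.0007,0,0.0012]},{"jaw":0.02,"spin":0,"translation":[0.0007,0,0.0012]},{"jaw":0.02,"spin":0,"translation":[0,0,0]},{"jaw":0.02,"spin":0,"translation":[0,0,0]},{"jaw":0.02,"spin":0,"translation":[0,0,0]},{"jaw":0.02,"spin":0,"translation":[0,0,0]}]}}

```text
time: 28.08
tool_pos: [530.4, -247.8, 100.2]
tcp_rot: [-180.0, 0.1, -9.5]
ft_force: [-8.3, 3.8, 15.4]
finger_gap: 31.4
grip_force: 42.5
```

```bash
python3 rel.py
```

```text
28.0833 [ 530.44 -247.84  100.2 ] yaw -9.468571841586137 u 1.5247928380293212 ty -1.4262742037278424 X 1.3226018754196638 Z -0.7587050460620381 F [-8.27  3.76 15.38] M [0.53 1.   0.  ] 31.352118801747373
```

Request:
{"fn": "carry_out", "kwargs": {"commands": [{"jaw":0.02,"spin":0,"translation":[0.0007,0,0.0013]},{"jaw":0.02,"spin":0,"translation":[0,0,0]},{"jaw":0.02,"spin":0,"translation":[0,0,0]},{"jaw":0.02,"spin":0,"translation":[0,0,0]},{"jaw":0.02,"spin":0,"translation":[0,0,0]},{"jaw":0.02,"spin":0,"translation":[0,0,0]},{"jaw":0.02,"spin":0,"translation":[0,0,0]},{"jaw":0.02,"spin":0,"translation":[0,0,0]}]}}

```text
time: 28.75
tool_pos: [530.6, -247.9, 100.0]
tcp_rot: [180.0, 0.2, -9.5]
ft_force: [-15.1, 6.6, 27.0]
finger_gap: 30.8
grip_force: 44.5
```

```bash
python3 rel.py
```

```text
28.75 [ 530.56 -247.87   99.96] yaw -9.466318737114518 u 1.6508966842880886 ty -1.421351907796537 X 1.3117658839920092 Z -1.0296695785937997 F [-15.06   6.6   27.  ] M [ 1.03  2.27 -0.04] 30.776191276767204
```

Request:
{"fn": "carry_out", "kwargs": {"commands": [{"jaw":0.05,"spin":0,"translation":[0,0,-0.001]},{"jaw":0.05,"spin":0,"translation":[0,0,-0.001]},{"jaw":0.05,"spin":0,"translation":[0,0,0]},{"jaw":0.05,"spin":0,"translation":[0,0,0]},{"jaw":0.05,"spin":0,"translation":[-0.01,0,-0.0173]},{"jaw":0.05,"spin":0,"translation":[-0.01,0,-0.0173]},{"jaw":0.05,"spin":0,"translation":[-0.01,0,-0.0173]},{"jaw":0.05,"spin":0,"translation":[-0.01,0,-0.0173]}]}}

```text
time: 29.42
tool_pos: [491.6, -241.1, 168.7]
tcp_rot: [-180.0, 0.1, -9.5]
ft_force: [-0.6, -0.5, 0.2]
finger_gap: 50.0
grip_force: 0.0
```

```bash
python3 seat.py collar scene wrist; python3 seat.py cam scene wrist
```

```text
scene collar axis s 22.026344937589727 miss 0.9887282748048963 0.76
scene collar axis s 85.85722076864299 miss 77.49111264408502 0.63
scene collar region 0.89 [297.7, 307.2] best iou,s [(np.float64(0.6127717391304348), np.float64(14.0)), (np.float64(0.6154891304347826), np.float64(16.0)), (np.float64(0.6191780821917808), np.float64(15.0))]
scene collar region 0.6 [279.0, 306.2] best iou,s [(np.float64(0.0509375), np.float64(32.0)), (np.float64(0.05096935584740463), np.float64(31.0)), (np.float64(0.05123398937831927), np.float64(33.0))]
wrist collar axis s 23.482467122220065 miss 3.1596108070720814 0.61
wrist collar region 0.7 [319.6, 178.6] best iou,s [(np.float64(0.7997816593886463), np.float64(21.0)), (np.float64(0.8097837955885564), np.float64(23.0)), (np.float64(0.8111842105263158), np.float64(22.0))]
wrist collar region 0.61 [251.7, 120.9] best iou,s [(np.float64(0.10465233625996569), np.float64(-2.0)), (np.float64(0.1107157381049207), np.float64(-3.0)), (np.float64(0.1164720344191764), np.float64(-4.0))]
[ 492.12 -241.13  167.39] -9.464527633088553 [-1.26  0.88 -1.1 ] 29.7167 50.060150855426734
scene cam axis s 4.490833100408121 miss 2.710992131967842 0.62
scene cam region 0.68 [293.5, 317.1] best iou,s [(np.float64(0.3659305993690852), np.float64(-2.0)), (np.float64(0.3669141039236479), np.float64(-3.0)), (np.float64(0.3678646934460888), np.float64(-1.0))]
wrist cam axis s -1.0970028217842855 miss 1.5428255404406854 0.89
wrist cam region 0.9 [296.1, 143.8] best iou,s [(np.float64(0.0730784547988849), np.float64(-2.0)), (np.float64(0.07341468293658732), np.float64(-3.0)), (np.float64(0.07382820358076846), np.float64(-4.0))]
[ 492.35 -241.28  168.16] -9.460555018399067 [ 0.01 -0.11 -0.83] 30.0167 50.025115683907714
```

```bash
python3 - <<'E'
from fx import *
np.set_printoptions(precision=1,suppress=True)
t=r.snapshot("top");s=r.snapshot("scene");w=r.snapshot("wrist")
for a,b in(((248,180),(222,212)),((105,249),(150,430))):print(tri([ray(t,a),ray(s,b)]))
p=pts([548.6,-251.3,np.radians(-9.5),1.9])
for n,q in(("t",t),("s",s),("w",w)):
    k=r.landmark_of(q,"keeper_knob");print(n,[(np.array(i["xy"]),round(i["score"],2)) for i in k[:2]],proj(q,p["keeper_knob"]))
# white-ish tray mask boundary along a line in top view from knob toward +x+y, per z
hsv=cv2.cvtColor(t["pixels"],cv2.COLOR_BGR2HSV)
k0=proj(t,[571,-207,168])[0];k1=proj(t,[621,-165,250])[0];print(k0,k1)
for row in range(160,236,6):
    g=hsv[row,200:262];print(row,"".join("#" if v[1]<45 and v[2]>140 else "." for v in g))
print(t["extrinsics"])
E
```

```text
(array([ 658.8, -245.8,  229.8]), [np.float64(0.3067539283856336), np.float64(0.30675392838570553)])
(array([540.9,  33.1, 181.2]), [np.float64(0.27418308455549545), np.float64(0.2741830845554207)])
t [(array([229.9, 232.2]), 0.63)] [[232.6 230.1]]
s [(array([260.7, 279.7]), 0.87)] [[260.3 280.4]]
w [(array([202.8, 135. ]), 0.67)] [[202.3 131.5]]
[232.5 230.4] [202.2 200.8]
160 ###########..####################.......########..............
166 #########...#######.###########..###.....###########..........
172 ####.......#############.###...######.....##########..........
178 #######......###...##################...############..........
184 .########....####################.##############..............
190 #.###....###########.....##############.......................
196 ########....###############...................................
202 ##############................................................
208 ##............................................................
214 ........................................###..#################
220 ........................................######################
226 .##...............................................############
232 #.............................................................
[[  -0.    -1.     0.   504.8]
 [  -1.     0.    -0.  -369.3]
 [   0.    -0.    -1.  1367.4]
 [   0.     0.     0.     1. ]]
```

Request:
{"fn": "carry_out", "kwargs": {"commands": [{"jaw":0.045,"spin":0,"translation":[0,0,-0.02]},{"jaw":0.045,"spin":0,"translation":[0,0,-0.02]},{"jaw":0.045,"spin":0,"translation":[0.0232,-0.0156,0]},{"jaw":0.045,"spin":0,"translation":[0.0232,-0.0156,0]},{"jaw":0.045,"spin":0,"translation":[0.0231,-0.0157,0]},{"jaw":0.045,"spin":0,"translation":[0,0,0]},{"jaw":0.045,"spin":0,"translation":[0,0,0]},{"jaw":0.045,"spin":0,"translation":[0,0,0]}]}}

```text
time: 30.98
tool_pos: [568.4, -206.6, 208.6]
tcp_rot: [180.0, 0.0, -9.4]
ft_force: [0.6, 0.3, -1.0]
finger_gap: 45.0
grip_force: 0.0
```

```bash
python3 - <<'E'
from fx import *
np.set_printoptions(precision=1,suppress=True)
s=r.sense();print(s["time"],s["tool_pos"],s["tcp_rot"][2],s["ft_force"])
w=r.snapshot("wrist");sc=r.snapshot("scene")
k=r.landmark_of(w,"keeper_knob");print([(np.array(i["xy"]),i["score"],atz(w,i["xy"],168)) for i in k[:2]])
k=[i for q in(w,sc) for i in[r.landmark_of(q,"keeper_knob")] ]
if all(k):print(tri([ray(w,k[0][0]["xy"]),ray(sc,k[1][0]["xy"])]))
for q in(1.75,1.8,1.85,1.9):
    P=pts([548.6,-251.3,np.radians(-9.5),q])["keeper_knob"];print(q,P,proj(w,P),proj(sc,P))
E
```

```text
30.9833 [ 568.4 -206.6  208.6] -9.439679886797334 [ 0.6  0.3 -1. ]
[(array([323.1, 260. ]), 0.67, array([ 570.7, -207.7,  168. ]))]
(array([ 573.2, -207.5,  173.2]), [np.float64(0.693872801594028), np.float64(0.6938728015940089)])
1.75 [ 565.7 -204.3  164.1] [[318.5 266.5]] [[262.7 285. ]]
1.8 [ 567.7 -205.1  165.4] [[319.4 263.9]] [[261.8 283.5]]
1.85 [ 569.6 -206.1  166.6] [[320.5 261.3]] [[261.  281.9]]
1.9 [ 571.5 -207.2  167.8] [[321.8 258.7]] [[260.3 280.4]]
```

Request:
{"fn": "carry_out", "kwargs": {"commands": [{"jaw":0.045,"spin":0,"translation":[0,0,0.016]},{"jaw":0.045,"spin":0,"translation":[0,0,0.016]},{"jaw":0.045,"spin":0,"translation":[0,0,0.015]},{"jaw":0.045,"spin":0,"translation":[0,0,0]},{"jaw":0.045,"spin":0,"translation":[0,0,0]},{"jaw":0.008,"spin":0,"translation":[0,0,0]},{"jaw":0.008,"spin":0,"translation":[0,0,0]},{"jaw":0.008,"spin":0,"translation":[0,0,0]}], "squeeze": 20}}

```text
time: 31.9
tool_pos: [569.8, -206.1, 163.5]
tcp_rot: [-179.9, -0.1, -9.5]
ft_force: [1.8, 6.8, 3.4]
finger_gap: 10.9
grip_force: 19.3
```

Request:
{"fn": "carry_out", "kwargs": {"commands": [{"jaw":0.008,"spin":0,"translation":[0,0,0]},{"jaw":0.008,"spin":0,"translation":[0,0,0]},{"jaw":0.008,"spin":0,"translation":[0,0,0]},{"jaw":0.008,"spin":0,"translation":[0,0,0]},{"jaw":0.008,"spin":0,"translation":[0,0,0]},{"jaw":0.008,"spin":0,"translation":[0,0,0]},{"jaw":0.008,"spin":0,"translation":[0,0,0]},{"jaw":0.008,"spin":0,"translation":[0,0,0]}]}}

```text
time: 32.57
tool_pos: [569.7, -206.0, 163.4]
tcp_rot: [-180.0, -0.1, -9.4]
ft_force: [0.9, 4.5, 4.9]
finger_gap: 9.7
grip_force: 20.0
```

```bash
python3 - <<'E'
from h import *
np.set_printoptions(precision=1,suppress=True)
s=r.sense();print(s["time"],s["tool_pos"],s["ft_force"],s["finger_gap"],s["grip_force"])
# steps along arc in tool axes (x=u, y=-arbor y, z down), mm
q=np.r_[1.88:0:-.118][:16];q=np.linspace(1.88,0,17)
x=46-50*np.cos(q);y=50*np.sin(q)
for a,b in zip(np.diff(x),np.diff(y)):print(round(a*.866,1),round(-b,1),round(-a*.5,1))
E
```

```text
32.5667 [ 569.7 -206.   163.4] [0.9 4.5 4.9] 9.725169566028855 19.976852931431495
-4.9 -1.5 2.8
-5.0 -0.8 2.9
-5.1 -0.1 2.9
-5.1 0.6 2.9
-5.0 1.3 2.9
-4.8 1.9 2.8
-4.6 2.6 2.6
-4.3 3.2 2.5
-3.9 3.7 2.3
-3.5 4.2 2.0
-3.1 4.7 1.8
-2.6 5.1 1.5
-2.0 5.4 1.2
-1.5 5.6 0.9
-0.9 5.8 0.5
-0.3 5.9 0.2
```

Request:
{"fn": "carry_out", "kwargs": {"commands": [{"jaw":0.03,"spin":0,"translation":[0,0,0]},{"jaw":0.03,"spin":0,"translation":[0,0,0]},{"jaw":0.03,"spin":0,"translation":[0,0,0.002]},{"jaw":0.03,"spin":0,"translation":[0,0,0.002]},{"jaw":0.03,"spin":0,"translation":[0,0,0.002]},{"jaw":0.03,"spin":0,"translation":[0,0,0]},{"jaw":0.03,"spin":0,"translation":[0,0,0]},{"jaw":0.03,"spin":0,"translation":[0,0,0]}]}}

```text
time: 33.23
tool_pos: [568.7, -206.7, 155.8]
tcp_rot: [-180.0, 0.0, -9.5]
ft_force: [-0.2, 0.5, 0.5]
finger_gap: 30.2
grip_force: 0.0
```

```bash
python3 - <<'E'
from h import *
np.set_printoptions(precision=1,suppress=True)
s=r.sense();print(s["time"],s["tool_pos"],s["ft_force"],s["finger_gap"],s["grip_force"])
for n in("wrist","scene"):
    w=r.snapshot(n);k=r.landmark_of(w,"keeper_knob");print([(np.array(i["xy"]),i["score"],atz(w,i["xy"],168)) for i in k[:2]])
E
```

```text
33.2333 [ 568.7 -206.7  155.8] [-0.2  0.5  0.5] 30.215607638937474 0.0
[(array([323.4, 308.2]), 0.84, array([ 570.8, -207.6,  168. ]))]
[]
```

Request:
{"fn": "carry_out", "kwargs": {"commands": [{"jaw":0.008,"spin":0,"translation":[0,0,0]},{"jaw":0.008,"spin":0,"translation":[0,0,0]},{"jaw":0.008,"spin":0,"translation":[0,0,0]},{"jaw":0.008,"spin":0,"translation":[0,0,0]},{"jaw":0.008,"spin":0,"translation":[0,0,0]},{"jaw":0.008,"spin":0,"translation":[0,0,0]},{"jaw":0.008,"spin":0,"translation":[0,0,0]},{"jaw":0.008,"spin":0,"translation":[0,0,0]}]}}

```text
time: 34.1
tool_pos: [569.0, -205.9, 156.1]
tcp_rot: [-179.9, -0.0, -9.4]
ft_force: [0.3, 5.0, 1.9]
finger_gap: 12.4
grip_force: 20.5
```

Request:
{"fn": "carry_out", "kwargs": {"commands": [{"jaw":0.008,"spin":0,"translation":[-0.0049,-0.0015,0.0028]},{"jaw":0.008,"spin":0,"translation":[-0.005,-0.0008,0.0029]},{"jaw":0.008,"spin":0,"translation":[-0.0051,-0.0001,0.0029]},{"jaw":0.008,"spin":0,"translation":[-0.0051,0.0006,0.0029]},{"jaw":0.008,"spin":0,"translation":[-0.005,0.0013,0.0029]},{"jaw":0.008,"spin":0,"translation":[-0.0048,0.0019,0.0028]},{"jaw":0.008,"spin":0,"translation":[0,0,0]},{"jaw":0.008,"spin":0,"translation":[0,0,0]}]}}

```text
time: 34.77
tool_pos: [538.2, -201.3, 138.1]
tcp_rot: [-179.9, 0.1, -9.4]
ft_force: [-1.7, 9.5, 2.2]
finger_gap: 12.1
grip_force: 19.4
```

```bash
python3 - <<'E'
from fx import *
np.set_printoptions(precision=1,suppress=True)
s=r.sense();print(s["time"],s["tool_pos"],s["ft_force"],s["finger_gap"],s["grip_force"])
w=r.snapshot("wrist");k=r.landmark_of(w,"keeper_knob");print([(np.array(i["xy"]),i["score"]) for i in k[:2]])
P=pts([548.6,-251.3,np.radians(-9.5),1.175])["keeper_knob"];print(P,proj(w,P))
E
```

```text
34.7667 [ 538.2 -201.3  138.1] [-1.7  9.5  2.2] 12.055451454330878 19.375369908084394
[(array([325.6, 304. ]), 0.94), (array([577.1,   6. ]), 0.5)]
[ 541.1 -203.3  150. ] [[325.4 305.9]]
```

Request:
{"fn": "carry_out", "kwargs": {"commands": [{"jaw":0.008,"spin":0,"translation":[-0.0046,0.0018,0.0026]},{"jaw":0.008,"spin":0,"translation":[-0.0043,0.0032,0.0025]},{"jaw":0.008,"spin":0,"translation":[-0.0039,0.0037,0.0023]},{"jaw":0.008,"spin":0,"translation":[-0.0035,0.0042,0.002]},{"jaw":0.008,"spin":0,"translation":[-0.0031,0.0047,0.0018]},{"jaw":0.008,"spin":0,"translation":[-0.0026,0.0051,0.0015]},{"jaw":0.008,"spin":0,"translation":[-0.002,0.0054,0.0012]},{"jaw":0.008,"spin":0,"translation":[-0.0015,0.0056,0.0009]}]}}

```text
time: 35.53
tool_pos: [505.3, -230.0, 122.0]
tcp_rot: [-179.8, 0.4, -9.4]
ft_force: [-4.1, 5.3, 4.2]
finger_gap: 11.7
grip_force: 29.1
```

Request:
{"fn": "carry_out", "kwargs": {"commands": [{"jaw":0.008,"spin":0,"translation":[-0.0009,0.0058,0.0005]},{"jaw":0.008,"spin":0,"translation":[-0.0003,0.0059,0.0002]},{"jaw":0.008,"spin":0,"translation":[0,0.002,0]},{"jaw":0.008,"spin":0,"translation":[0,0,0]},{"jaw":0.008,"spin":0,"translation":[0,0,0]},{"jaw":0.008,"spin":0,"translation":[0,0,0]},{"jaw":0.008,"spin":0,"translation":[0,0,0]},{"jaw":0.008,"spin":0,"translation":[0,0,0]}]}}

```text
time: 36.2
tool_pos: [501.9, -241.8, 121.1]
tcp_rot: [-179.7, 0.5, -9.4]
ft_force: [-10.1, 17.6, 5.2]
finger_gap: 11.5
grip_force: 30.0
```

```bash
cat > kn.py <<'E'
from fx import *
np.set_printoptions(precision=1,suppress=True)
s=r.sense();print(s["time"],s["tool_pos"],s["ft_force"],s["finger_gap"],s["grip_force"])
for n in("wrist","scene","top"):
    w=r.snapshot(n);k=r.landmark_of(w,"keeper_knob");print(n,[(np.array(i["xy"]),round(i["score"],2)) for i in k[:2]])
    for q in(0,.1):
        P=pts([548.6,-251.3,np.radians(-9.5),q])["keeper_knob"];print(q,P,proj(w,P))
E
python3 kn.py
```

```text
36.2 [ 501.9 -241.8  121.1] [-10.1  17.6   5.2] 11.521643883902732 29.96523867943324
wrist [(array([323.7, 303.9]), 0.64)]
0 [ 507.2 -244.4  134.7] [[325.9 302.6]]
0.1 [ 508.2 -239.5  134.8] [[313.7 302.2]]
scene [(array([430.2, 248.4]), 0.61)]
0 [ 507.2 -244.4  134.7] [[313.8 294.7]]
0.1 [ 508.2 -239.5  134.8] [[311.4 296.6]]
top []
0 [ 507.2 -244.4  134.7] [[254.4 263.1]]
0.1 [ 508.2 -239.5  134.8] [[251.9 262.7]]
```

Request:
{"fn": "carry_out", "kwargs": {"commands": [{"jaw":0.035,"spin":0,"translation":[0,0,0]},{"jaw":0.035,"spin":0,"translation":[0,0,0]},{"jaw":0.035,"spin":0,"translation":[0,0,0]},{"jaw":0.035,"spin":0,"translation":[0,0,0]},{"jaw":0.035,"spin":0,"translation":[0,0,0]},{"jaw":0.035,"spin":0,"translation":[0,0,-0.02]},{"jaw":0.035,"spin":0,"translation":[0,0,-0.02]},{"jaw":0.035,"spin":0,"translation":[0,0,-0.02]}]}}

```text
time: 37.17
tool_pos: [504.6, -245.5, 183.6]
tcp_rot: [-180.0, 0.0, -9.5]
ft_force: [0.8, -0.1, 0.6]
finger_gap: 35.2
grip_force: 0.0
```

Request:
{"fn": "carry_out", "kwargs": {"commands": [{"jaw":0.035,"spin":0,"translation":[-0.005,0,-0.03]},{"jaw":0.035,"spin":0,"translation":[-0.02,0,-0.02]},{"jaw":0.035,"spin":0,"translation":[-0.02,0,-0.02]},{"jaw":0.035,"spin":0,"translation":[0,0,0]},{"jaw":0.035,"spin":0,"translation":[0,0,0]},{"jaw":0.035,"spin":0,"translation":[0,0,0]},{"jaw":0.035,"spin":0,"translation":[0,0,0]},{"jaw":0.035,"spin":0,"translation":[0,0,0]}]}}

```text
time: 37.83
tool_pos: [460.3, -237.7, 251.6]
tcp_rot: [-179.9, 0.1, -9.5]
ft_force: [-0.4, 0.3, 0.4]
finger_gap: 34.5
grip_force: 0.0
```

```bash
python3 kn.py; python3 seat.py cam wrist scene; python3 seat.py collar wrist scene; python3 - <<'E'
from h import *
w=r.snapshot("wrist")
for k in r.landmark_of(w,"keeper_pivot")[:1]: print("pivot",k, proj(w,[[563.9,-253.9,133.7]]))
# direction of yellow keeper arm
hsv=cv2.cvtColor(w["pixels"],cv2.COLOR_BGR2HSV);m=((hsv[...,0]>20)&(hsv[...,0]<32)&(hsv[...,1]>150)&(hsv[...,2]>120)).astype(np.uint8)
n,l,st,ce=cv2.connectedComponentsWithStats(m)
from fx import pts
for i in range(1,n):
    if st[i,4]>150:
        ys,xs=np.where(l==i);print(st[i],ce[i],cv2.fitLine(np.c_[xs,ys].astype(np.float32),cv2.DIST_HUBER,0,.01,.01).ravel())
psi=np.radians(-9.5);t=np.pi/6;X=np.array([np.cos(t)*np.cos(psi),np.cos(t)*np.sin(psi),.5]);Y=np.array([-np.sin(psi),np.cos(psi),0]);Z=np.cross(X,Y)
for q in(0,.05,.1):
    a=np.array([548.6,-251.3,70])+46*X+53*Z;b=a-50*np.cos(q)*X+50*np.sin(q)*Y;print(q,proj(w,[a,b]))
E
```

```text
37.8333 [ 460.3 -237.7  251.6] [-0.4  0.3  0.4] 34.54659193837422 0.0
wrist [(array([323.5, 164.4]), 0.88)]
0 [ 507.2 -244.4  134.7] [[320.3 162.5]]
0.1 [ 508.2 -239.5  134.8] [[313.4 162.3]]
scene [(array([313.2, 296.4]), 0.61)]
0 [ 507.2 -244.4  134.7] [[313.8 294.7]]
0.1 [ 508.2 -239.5  134.8] [[311.4 296.6]]
top [(array([251.6, 265.2]), 0.61)]
0 [ 507.2 -244.4  134.7] [[254.4 263.1]]
0.1 [ 508.2 -239.5  134.8] [[251.9 262.7]]
wrist cam axis s 1.0144096614850227 miss 1.8618329872738486 0.77
wrist cam region 0.84 [302.9, 96.4] best iou,s [(np.float64(0.1510564490696941), np.float64(-2.0)), (np.float64(0.15153432458082886), np.float64(-3.0)), (np.float64(0.15177439797211661), np.float64(-4.0))]
scene cam axis s 1.060890232202698 miss 6.710374829684016 0.57
scene cam region 0.83 [293.5, 316.4] best iou,s [(np.float64(0.29324894514767935), np.float64(-2.0)), (np.float64(0.2948038176033934), np.float64(-1.0)), (np.float64(0.29499467518636846), np.float64(-3.0))]
[ 460.54 -238.07  253.23] -9.466158758687486 [ 0.03 -0.17 -0.82] 38.4333 35.26704884631662
wrist collar axis s 23.69165057663
[... 511 characters left out ...]
380281690140843), np.float64(0.0)), (np.float64(0.43478260869565216), np.float64(5.0)), (np.float64(0.4353932584269663), np.float64(4.0))]
scene collar region 0.55 [292.7, 318.4] best iou,s [(np.float64(0.1823671497584541), np.float64(-2.0)), (np.float64(0.18856447688564476), np.float64(-3.0)), (np.float64(0.18995098039215685), np.float64(-4.0))]
[ 460.53 -238.06  253.24] -9.465165167725177 [-0.49 -0.42 -0.47] 38.7333 34.65905600038633
pivot {'xy': [319.3, 75.7], 'score': 0.67} [[319.76567757  77.51971581]]
0 [[319.67544968  80.14808458]
 [319.86251052 144.21304945]]
0.05 [[319.67544968  80.14808458]
 [316.63211462 144.14032966]]
0.1 [[319.67544968  80.14808458]
 [313.40607884 143.92890355]]
```

Request:
{"fn": "carry_out", "kwargs": {"commands": [{"jaw":0.0,"spin":0,"translation":[0.0207,-0.0176,0]},{"jaw":0.0,"spin":0,"translation":[0.0207,-0.0176,0]},{"jaw":0.0,"spin":0,"translation":[0,0,0.03]},{"jaw":0.0,"spin":0,"translation":[0,0,0.03]},{"jaw":0.0,"spin":0,"translation":[0,0,0.03]},{"jaw":0.0,"spin":0,"translation":[0,0,0.03]},{"jaw":0.0,"spin":0,"translation":[0,0,0.01]},{"jaw":0.0,"spin":0,"translation":[0,0,0]}]}}

```text
time: 39.5
tool_pos: [504.9, -208.9, 119.7]
tcp_rot: [-179.9, 0.4, -9.5]
ft_force: [-0.6, 0.4, -0.3]
finger_gap: 0.0
grip_force: 0.0
```

Request:
{"fn": "carry_out", "kwargs": {"commands": [{"jaw":0.0,"spin":0,"translation":[0,0.002,0]},{"jaw":0.0,"spin":0,"translation":[0,0.002,0]},{"jaw":0.0,"spin":0,"translation":[0,0.002,0]},{"jaw":0.0,"spin":0,"translation":[0,0.001,0]},{"jaw":0.0,"spin":0,"translation":[0,0.001,0]},{"jaw":0.0,"spin":0,"translation":[0,0.001,0]},{"jaw":0.0,"spin":0,"translation":[0,0,0]},{"jaw":0.0,"spin":0,"translation":[0,0,0]}]}}

```text
time: 40.17
tool_pos: [505.7, -219.1, 123.3]
tcp_rot: [-180.0, -0.0, -9.5]
ft_force: [0.3, 0.4, -0.3]
finger_gap: -0.1
grip_force: 0.0
```

Request:
{"fn": "carry_out", "kwargs": {"commands": [{"jaw":0.0,"spin":0,"translation":[0,0.001,0]},{"jaw":0.0,"spin":0,"translation":[0,0.001,0]},{"jaw":0.0,"spin":0,"translation":[0,0.001,0]},{"jaw":0.0,"spin":0,"translation":[0,0.001,0]},{"jaw":0.0,"spin":0,"translation":[0,0,0]},{"jaw":0.0,"spin":0,"translation":[0,0,0]},{"jaw":0.0,"spin":0,"translation":[0,0,0]},{"jaw":0.0,"spin":0,"translation":[0,0,0]}]}}

```text
time: 40.83
tool_pos: [505.0, -222.9, 123.2]
tcp_rot: [180.0, 0.0, -9.5]
ft_force: [0.2, 0.2, -0.8]
finger_gap: -0.4
grip_force: 0.1
```

Request:
{"fn": "carry_out", "kwargs": {"commands": [{"jaw":0.0,"spin":0,"translation":[0,0.001,0]},{"jaw":0.0,"spin":0,"translation":[0,0.001,0]},{"jaw":0.0,"spin":0,"translation":[0,0.001,0]},{"jaw":0.0,"spin":0,"translation":[0,0.001,0]},{"jaw":0.0,"spin":0,"translation":[0,0,0]},{"jaw":0.0,"spin":0,"translation":[0,0,0]},{"jaw":0.0,"spin":0,"translation":[0,0,0]},{"jaw":0.0,"spin":0,"translation":[0,0,0]}]}}

```text
time: 41.5
tool_pos: [504.7, -224.3, 123.0]
tcp_rot: [-179.8, 0.0, -9.4]
ft_force: [1.9, 12.1, 2.4]
finger_gap: -0.1
grip_force: 5.9
```

Request:
{"fn": "carry_out", "kwargs": {"commands": [{"jaw":0.0,"spin":0,"translation":[0,-0.004,0]},{"jaw":0.0,"spin":0,"translation":[0,-0.01,0]},{"jaw":0.0,"spin":0,"translation":[0,0,-0.03]},{"jaw":0.0,"spin":0,"translation":[0,0,-0.04]},{"jaw":0.0,"spin":0,"translation":[0,0,-0.04]},{"jaw":0.0,"spin":0,"translation":[-0.02,0,-0.03]},{"jaw":0.0,"spin":0,"translation":[-0.03,0,0]},{"jaw":0.0,"spin":0,"translation":[0,0,0]}]}}

```text
time: 42.17
tool_pos: [455.3, -204.6, 265.7]
tcp_rot: [179.9, -0.1, -9.5]
ft_force: [-1.3, 0.8, -0.4]
finger_gap: -0.1
grip_force: 0.0
```

```bash
python3 kn.py; python3 seat.py collar wrist scene | grep axis; python3 -c "
from bench import r
print(r.hand_in())"
```

```text
42.1667 [ 455.3 -204.6  265.7] [-1.3  0.8 -0.4] -0.10051408076526841 0.0
wrist [(array([362.1, 147.8]), 0.71)]
0 [ 507.2 -244.4  134.7] [[362.1 147.2]]
0.1 [ 508.2 -239.5  134.8] [[355.5 146.9]]
scene [(array([311.1, 295.1]), 0.73), (array([300.7, 296.3]), 0.34)]
0 [ 507.2 -244.4  134.7] [[313.8 294.7]]
0.1 [ 508.2 -239.5  134.8] [[311.4 296.6]]
top [(array([253. , 266.3]), 0.61)]
0 [ 507.2 -244.4  134.7] [[254.4 263.1]]
0.1 [ 508.2 -239.5  134.8] [[251.9 262.7]]
wrist collar axis s 22.26624269780043 miss 0.9623921087349759 0.91
scene collar axis s 26.654978333741088 miss 2.4749536435811152 0.61
scene collar axis s 350.5610172189966 miss 50.988526236877995 0.26
the job is handed in; nothing more can be done
None
```

I handed the job in at about 42 s: the cam and collar are keyed on the arbor, and force and camera checks put the collar home on the cam and the keeper at its stop; I gave the loose tools and parts clearance but took no final picture of them.

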